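Move a cleaned bushing with spring tongs

ROBOT

A 6-joint arm with a two-finger parallel gripper is mounted at the origin on the work surface. World frame = base frame: x ahead of the robot, y to its left, z up, the work surface at z = 0. Lengths are in m, angles in rad, forces in N, time in s.
With the tool pointing down it reaches from about 0.325 to 0.85 m from the base axis. Payload 15.5 kg.
Tool frame: the origin (TCP) lies between the finger pads; the fingertips stand 22 mm ahead of it and the grasp point (between the pads) lies 3 mm ahead of it; z points along the fingers, x is the direction in which the jaws open and shut, and the axes are right-handed (so a half turn about z gives the same grasp; the last joint's range is limited). The gripper opens to 91 mm and grips with 3 to 60 N. Pads are 32 mm wide; open, the fingers measure 118 mm over their backs; the gripper's body (76 mm by 178 mm) begins 60 mm behind the grasp point.
Start: joints at [-0.096, 0.494, 1.345, -0, 1.302, -0.096], TCP at [0.625, 0, 0.236] pointing down, gripper open.
Joint ranges: [-2.91, 2.91], [-0.82, 2.16], [0.22, 2.67], [-1.22, 4.37], [0.12, 2.79], [-3.08, 3.08]. Speed limits (rad/s): [1.89, 1.89, 2.57, 3.01, 3.01, 3.01].

INTERFACE

Orientations are given as a unit quaternion [x, y, z, w].
In Python, from plant import r gives the robot as it stands.
- The arm moves only by the tool arm_command, never from a script. Its argument "series" is a list of rows, each a list of 6 numbers: the shift along the tool's x, y, z scaled (see below), then the turn, a rotation vector about the tool's x, y, z scaled (see below). In form: [[x, y, z, rx, ry, rz], ...]. A call has exactly 5 rows; each row is the pose to reach, as a shift and turn from the pose commanded when the call began, along the tool's axes at that moment; what a row does not reach only later rows make up. The controller multiplies each number of a shift by 600 mm and each number of a turn by 60 degrees. A row lasts 1/10 s, in which the tool goes at most 50 mm and 8.59 degrees, less where a joint would pass 70% of its speed; a pose out of reach is approached as far as the arm can. A call with a number of a shift or a turn outside -1 to 1 is refused whole. A call with a gripper value outside its range is refused whole. "claw" is the opening, from 0 (shut) to 1 (fully open), set as the call begins (left out, the last holds). The fingers move at their own pace and stop on an object; "squeeze" is the grip in N (left out, the last holds). Time passes only in rows, so rows that repeat a pose let the fingers close, or fill a call up. It gives the time, the measured TCP pose, the force and the opening at its end, in the units of the state.
- r.observe(): the state, without advancing time (a new reading comes with each control period).
- r.capture(name): name is "scene" or "side" or "wrist"; returns a dict with "frame" (420x560x3 uint8, red, green, blue), "intrinsics" (3x3 intrinsics, pixels), "rvec" (rotation vector, rad) and "tvec" (3), from world to camera coordinates, as OpenCV has them. Camera axes: x right, y down, z forward; pixel columns grow to the right and rows downward; lengths in m; the calibration is good to about 2 mm. A picture is of the moment at which its call begins. There is no depth.
- r.job_done(): hands the job in, once; it reports no verdict.
The state is a dict: "time_s": time; "joint_pos": joint angles; "qvel": joint speeds; "joint_efforts": joint torques, N m; "tcp_pos": TCP position; "orientation": TCP orientation; "wrist_force": force on the tool from outside, world axes, zero at the start; "torque": the same for the moment, N m; "grip_width": finger opening in m.
Only numpy, scipy, OpenCV 4.12 (cv2) and the standard library are available. Lean on these libraries where they do the work, as an engineer would, in place of code of your own. Each camera call takes 0.05 s, during which the arm holds its last target.

TASK

The bronze bushing has been degreased and must not be touched by the gripper: take the spring tongs from their stand, squeeze them on the bushing in the aluminium tray, and set it down gently, standing upright, in the wheel cap that lies hollow side up. Then put the tongs back upright in their stand, let go, and leave everything else where it is.

Things in the scene. Friction and masses are not known exactly. Their poses are not given: they have to be found in the camera images.
- tongs: Loose sprung steel tongs, 80 g, 108 mm tall, standing upright, tips down and jaws open, in the stand's well. Two arms hang from a 20 mm crown and spread along the tongs' y axis, each with a black rubber roll (14 mm diameter, 20 mm long) for gripping. Origin: between the jaws at foot level; z up. To use: straddle from above and squeeze the two rolls along y.
- tongs_grip (a point): Midway between the two rubber rolls, 66 mm above the feet: close the fingers here, along y. Width over the rolls: 58 mm open, 47 mm with the jaws on the bushing, 40 mm shut. A preloaded spring resists with 4.5 N at first, 7 N at the bushing. Squeezed to 55 mm the tongs can be carried, jaws still open; a 25 N grip then holds the bushing firmly. Crown top 42 mm above.
- tongs_tip (a point): Midway between the jaws, 10 mm above the feet; axes as the tongs. Jaws: plates 20 mm wide (x), 18 mm tall from the feet up, 5 mm thick; gap 51 mm open, about 44 mm with the rolls squeezed to 55 mm, 22 mm at 47 mm (2.5 mm per mm of squeeze). Over the outside the open feet measure 62 mm.
- tongs_arm_l (a joint): Squeeze of one tong arm (the other follows), rad: 0 = open, about 0.146 = jaws on the bushing, 0.25 = shut.
- stand: Fixed grey plastic stand of the tongs: an open-topped well on a foot plate 60 by 104 mm. Origin under its centre on the bench. Well 30 mm (x) by 74 mm (y) inside, walls 4 mm, rim 32 mm high, floor 4 mm above the bench; the tongs stand on that floor, their y along the stand's y (either way round).
- bushing: Loose bronze bushing, a plain tube 22 mm outside, 14 mm inside, 24 mm tall, about 50 g, standing upright in the tray. Origin at the centre of its lower face, z up.
- tray: Fixed shallow aluminium tray, 120 mm (x) by 200 mm (y), floor 3 mm above the bench, rim 12 mm high and 3 mm thick. Origin under its centre. The bushing stands near one end and the socket near the other, about 94 mm apart.
- cap_up: Loose black nylon wheel cap lying hollow side up, a shallow round dish: 80 mm outside at the foot, 92 mm at the rim, 22 mm high with three small clips to 27 mm, wall 3 mm, flat inner floor 4 mm above its origin (the centre of its underside) and about 74 mm wide; 70 g.
- cap_down: Loose black nylon wheel cap of the same size lying dome up, 92 mm across, 27 mm high at its hub; a bystander. Origin at the centre of its underside.
- socket: Loose steel spark plug socket standing upright in the tray, hexagonal foot 28 mm over the corners, round top 23 mm, 54 mm tall; a bystander. Origin at the centre of its underside.
- filter: Loose orange plastic fuel filter lying on the bench, a drum 40 mm across and 40 mm long with a stub at each end, 84 mm in all, along its x; a bystander. Origin at the centre of its underside.
- driver: Loose screwdriver with a grey handle, about 200 mm long, lying on the bench along its x beyond the tray; a bystander. Origin on the bench below its middle.

How it is judged:
By the outcome, as a careful person would: the job done as asked, in the order asked, and still so for the second after the job is handed in, with the robot touching nothing.
It also fails if it takes over 59 s, if anything falls off the work surface, if the arm or the gripper's body presses on something with over 40 N, if the wrist force passes 120 N, or if a joint passes its speed limit or range.

## Working session

There is one attempt and no reset: what is moved stays moved. The work goes in short steps, Python scripts to look and compute and a tool call to move; the robot and the scene stay as the last step left them, time stands still between calls to the robot, and variables do not carry over. Pictures are saved under pics/ and viewed, and the job is handed in when it is done.

Besides the shell and the picture viewer there is one more tool, called after "Request:" as name(argument=value, ...), one argument or row to a line, values as JSON. arm_command: Moves the arm, as the interface text tells. Shifts and turns lie within -1 to 1; 1 stands for 600 mm of shift or 60 degrees of turn. Its arguments: {"type":"object","properties":{"series":{"type":"array","items":{"type":"array","items":{"type":"number","minimum":-1,"maximum":1}}},"claw":{"type":"number"},"squeeze":{"type":"number"}},"required":["series"]}

```bash
ls; mkdir -p pics
python3 - <<'E'
from plant import r
import cv2,numpy as np,pickle
print(r.observe())
d={}
for n in ["scene","side","wrist"]:
    c=r.capture(n); d[n]=c
    cv2.imwrite(f"pics/{n}0.png",c["frame"][:,:,::-1])
    print(n,c["intrinsics"].tolist(),c["rvec"],c["tvec"])
pickle.dump(d,open("cap0.pkl","wb"))
E
```

```text
pics
{'time_s': 0.0, 'joint_pos': array([-9.55062062e-02,  4.94214205e-01,  1.34613921e+00,  9.99478393e-06,
        1.30249638e+00, -9.54898725e-02]), 'qvel': array([-0.00028282,  0.00039084,  0.00119521,  0.0001262 ,  0.0010366 ,
       -0.00052426]), 'joint_efforts': array([-1.07322368e-03, -8.78814626e+01, -3.81857479e+01,  7.05250050e-02,
        5.33505273e-02, -1.50444166e-04]), 'tcp_pos': array([6.24642202e-01, 3.67992496e-05, 2.35316223e-01]), 'orientation': array([ 9.99999802e-01, -9.49467866e-06, -6.25250758e-04, -6.47322217e-05]), 'wrist_force': array([ 0.06913883, -1.03805294, -0.33078288]), 'torque': array([ 0.02062604, -0.02222737,  0.01813817]), 'grip_width': 0.09070507634393551}
scene [[530.9206539516567, 0.0, 282.06453528867695], [0.0, 530.9206539516567, 215.60467221031138], [0.0, 0.0, 1.0]] [ 1.11078518  2.39675197 -0.98177827] [ 0.40825425 -0.2535119   1.55089812]
side [[512.2078723309216, 0.0, 276.3958188698519], [0.0, 512.2078723309216, 214.06100843318075], [0.0, 0.0, 1.0]] [ 2.34210651 -0.52243759  0.22595221] [-0.54975388  0.23827685  0.86430006]
wrist [[313.01068927601955, 0.0, 277.2134203230972], [0.0, 313.01068927601955, 205.65718720989412], [0.0, 0.0, 1.0]] [-2.86407064e+00 -9.24960804e-04  8.25906618e-04] [-0.62369603 -0.03103907  0.39113793]
```

View pics/scene0.png

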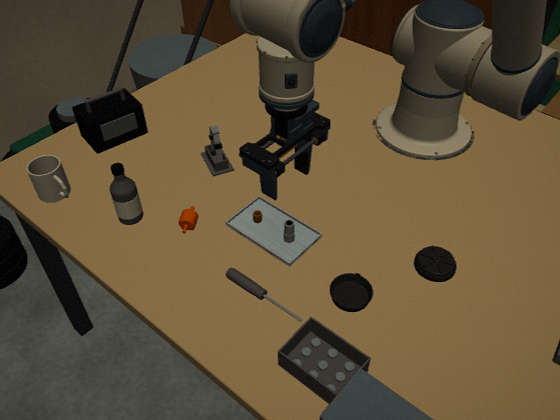

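View pics/side0.png

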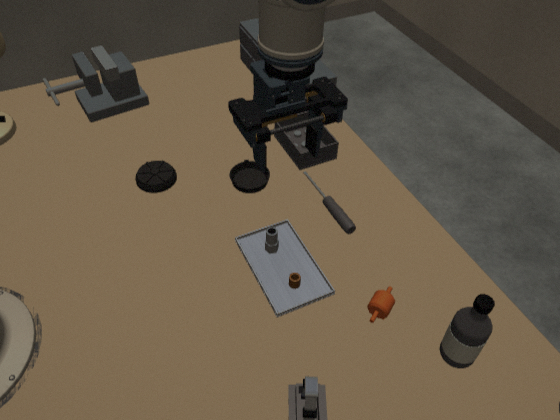

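View pics/wrist0.png

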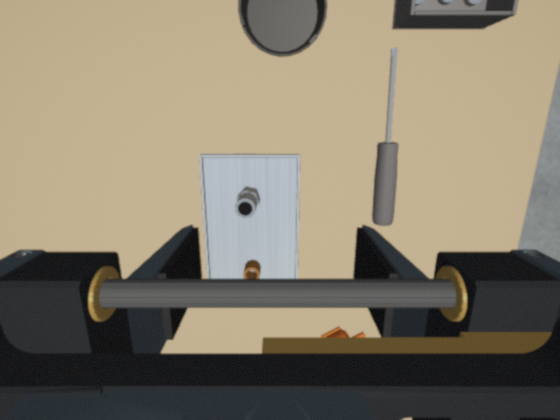

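Scene: the stand is at about (217,155), bushing (257,216), socket (289,231), and the hollow-up cap (351,292). In the side view the stand is at (308,395) and is partly cut off by the frame. I'll enlarge these.

```bash
cat > h.py <<'E'
import cv2,numpy as np,pickle
def crop(img,x0,y0,w,h,f,name):
    c=img[y0:y0+h,x0:x0+w,::-1]
    c=cv2.resize(c,None,fx=f,fy=f,interpolation=cv2.INTER_CUBIC)
    c=np.clip(c.astype(float)*1.6,0,255).astype(np.uint8)
    for k in range(0,w,10): cv2.line(c,(k*f,0),(k*f,6 if k%50 else 14),(0,255,0),1)
    for k in range(0,h,10): cv2.line(c,(0,k*f),(6 if k%50 else 14,k*f),(0,255,0),1)
    cv2.imwrite("pics/"+name,c)
def pix2plane(c,uv,z):
    R=cv2.Rodrigues(np.array(c["rvec"],float))[0];t=np.array(c["tvec"]).ravel()
    n=np.linalg.inv(c["intrinsics"])@np.array([uv[0],uv[1],1.]);d=R.T@n;o=-R.T@t
    return o+d*(z-o[2])/d[2]
def proj(c,P):
    return cv2.projectPoints(np.array(P,float).reshape(-1,3),np.array(c["rvec"],float),np.array(c["tvec"],float),np.array(c["intrinsics"]),None)[0].reshape(-1,2)
E
python3 - <<'E'
from h import *
d=pickle.load(open("cap0.pkl","rb"))
s=d["scene"]["frame"];q=d["side"]["frame"]
crop(s,190,115,60,65,9,"s_stand.png")
crop(s,220,190,110,80,7,"s_tray.png")
crop(q,275,360,65,60,9,"q_stand.png")
crop(q,225,215,115,100,6,"q_tray.png")
E
```

```text
(no output)
```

View pics/s_stand.png

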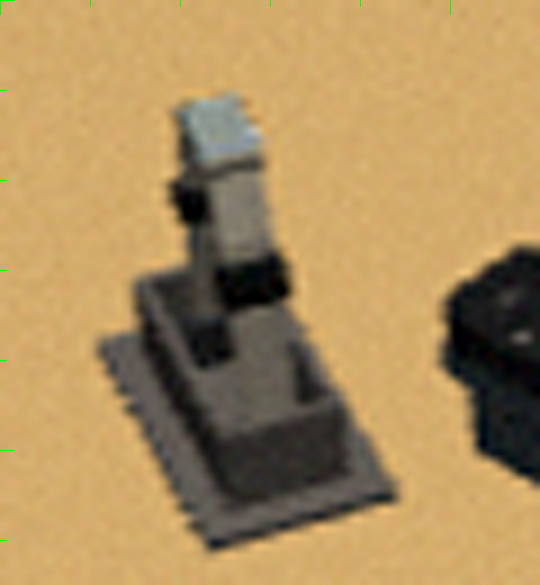

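View pics/s_tray.png

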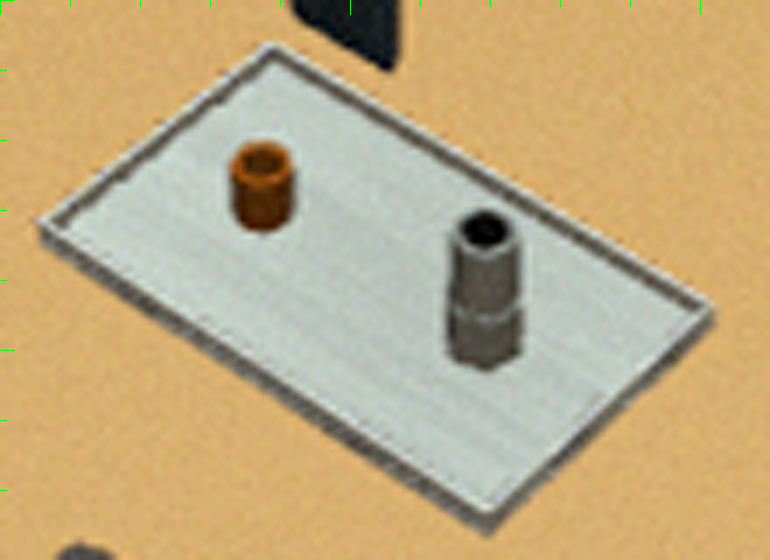

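View pics/q_stand.png

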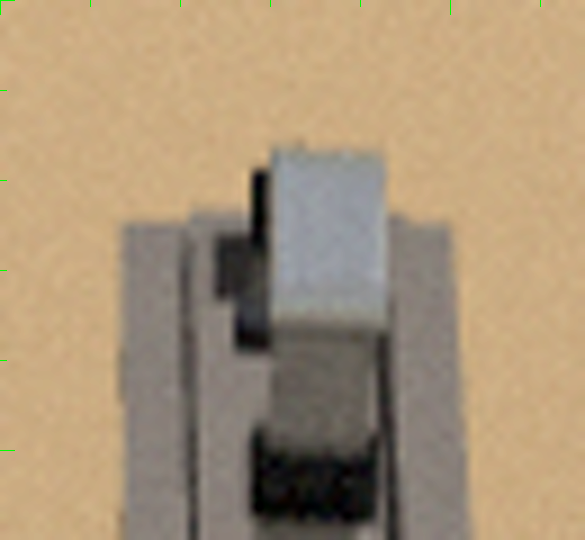

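View pics/q_tray.png

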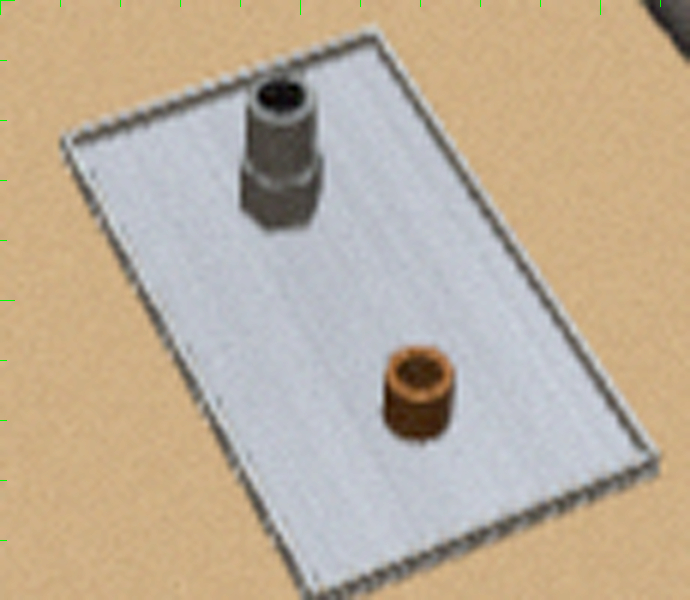

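Run:
```python
from h import *
d=pickle.load(open("cap0.pkl","rb"))
S,Q,W=d["scene"],d["side"],d["wrist"]
f=lambda p,o,k:(p[0]/k+o[0]-.0,p[1]/k+o[1])
st=lambda p:f(p,(190,115),9); sq=lambda p:f(p,(275,360),9)
t_s=lambda p:f(p,(220,190),7); t_q=lambda p:f(p,(225,215),6)
pr=lambda n,c,p,z:print(n,np.round(pix2plane(c,p,z)*1000,1))
for p in [(180,105),(238,95),(262,155),(205,170)]: pr("crown S",S,st(p),.112)
for p in [(272,150),(383,152),(387,325),(275,328)]: pr("crown Q",Q,sq(p),.112)
for p in [(100,345),(210,540),(397,492)]: pr("plate S",S,st(p),.004)
for p in [(120,222),(450,225)]: pr("plate Q",Q,sq(p),.004)
for p in [(135,282),(215,430),(345,402)]: pr("rim S",S,st(p),.032)
for p in [(272,46),(40,225),(488,520),(714,310)]: pr("tray S",S,t_s(p),.012)
for p in [(65,142),(375,33),(658,462),(312,597)]: pr("tray Q",Q,t_q(p),.012)
pr("bush S",S,t_s((263,162)),.027); pr("bush Q",Q,t_q((420,374)),.027)
pr("sock S",S,t_s((485,231)),.057); pr("sock Q",Q,t_q((281,95)),.057)
# wrist
pr("bush W",W,(253,266),.027); pr("cap W c",W,(282,12),.022)
crop(S["frame"],320,260,65,60,9,"s_cap.png")
crop(Q["frame"],220,150,65,55,9,"q_cap.png")
```

```text
crown S [ 495.5 -359.1  112. ]
crown S [ 481.3 -349.9  112. ]
crown S [ 497.2 -324.4  112. ]
crown S [ 512.5 -331.6  112. ]
crown Q [ 494.2 -332.6  112. ]
crown Q [ 510.  -340.4  112. ]
crown Q [ 497.  -365.4  112. ]
crown Q [ 481.2 -358.5  112. ]
plate S [ 499.8 -404.     4. ]
plate S [ 541.9 -313.6    4. ]
plate S [ 490.9 -286.9    4. ]
plate Q [ 492.4 -289.9    4. ]
plate Q [ 546.2 -315.7    4. ]
rim S [ 494.4 -390.2   32. ]
rim S [ 527.8 -322.3   32. ]
rim S [ 494.1 -302.4   32. ]
tray S [ 532. -161.   12.]
tray S [ 649.3 -161.8   12. ]
tray S [650.2  37.2  12. ]
tray S [531.9  37.1  12. ]
tray Q [531.4  27.8  12. ]
tray Q [648.2  28.8  12. ]
tray Q [ 648.  -168.8   12. ]
tray Q [ 530.3 -167.3   12. ]
bush S [ 588.4 -113.9   27. ]
bush Q [ 590.9 -117.6   27. ]
sock S [586.9 -17.3  57. ]
sock Q [589.2 -19.2  57. ]
bush W [ 593.4 -102.9   27. ]
cap W c [628.5 180.5  22. ]
```

View pics/s_cap.png

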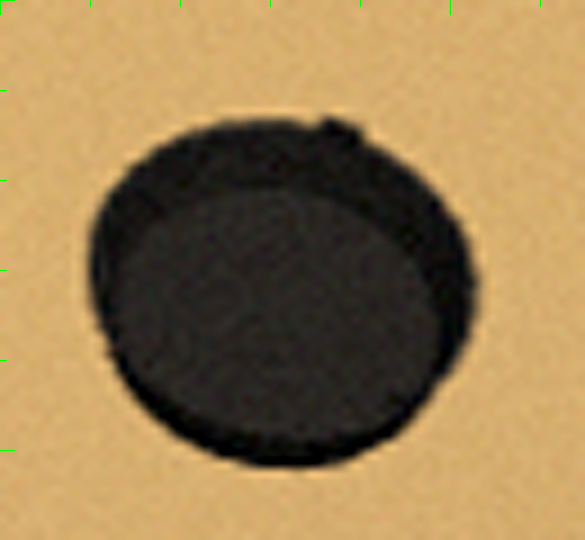

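View pics/q_cap.png

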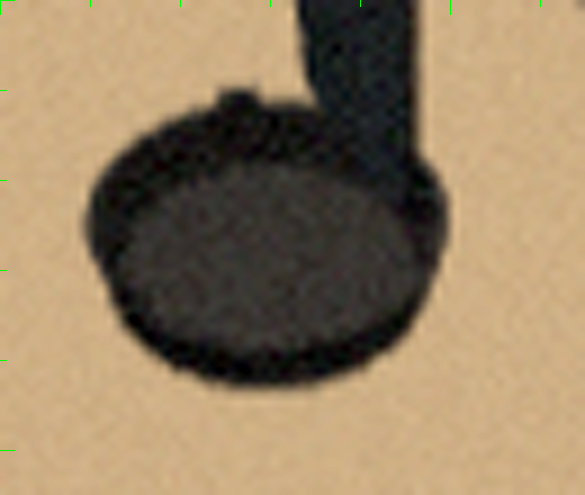

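```bash
cat >> h.py <<'E'
from scipy.spatial.transform import Rotation as Rt
def camintool(c,o):
    R=cv2.Rodrigues(np.array(c["rvec"],float))[0];t=np.array(c["tvec"]).ravel()
    p=-R.T@t
    T=Rt.from_quat(o["orientation"]).as_matrix()
    return T.T@(p-o["tcp_pos"]), T.T@R.T
def down(yawdeg):
    a=np.radians(yawdeg);x=[np.cos(a),np.sin(a),0];z=[0,0,-1.];y=np.cross(z,x)
    return np.array([x,y,z]).T
def plan(o,pos,yaw=None):
    T=Rt.from_quat(o["orientation"]).as_matrix()
    s=T.T@(np.array(pos)-o["tcp_pos"])/.6
    rv=Rt.from_matrix(T.T@(T if yaw is None else down(yaw))).as_rotvec()/np.radians(60)
    print("yaw now %.2f"%np.degrees(np.arctan2(T[1,0],T[0,0])),"tcp",np.round(o["tcp_pos"]*1000,1),"t",o["time_s"])
    print("series",np.round(s,4).tolist(),np.round(rv,4).tolist())
E
python3 - <<'E'
from h import *
d=pickle.load(open("cap0.pkl","rb"));
from plant import r
o=r.observe()
p,R=camintool(d["wrist"],o);print(p,R)
# candidate views: where does crown project
for yaw in (64.7,-115.3):
  for pos in [(.5,-.34,.3)]:
    print(yaw)
    for off in (0,.05,.1,.15,.2):
      T=down(yaw);tp=np.array(pos)-T[:,1]*(-1)*off*0 + T@np.array([0,off,0])
      Rc=(T@R).T;cp=tp+T@p
      c=dict(rvec=cv2.Rodrigues(Rc)[0],tvec=-Rc@cp,intrinsics=d["wrist"]["intrinsics"])
      print(off,tp,proj(c,[[.497,-.345,.112],[.497,-.345,.004]]).round().tolist(),np.hypot(*tp[:2]))
E
```

```text
[-0.00097295 -0.07764351 -0.14879379] [[ 9.99999798e-01  4.58534715e-04  4.41026859e-04]
 [-5.61851184e-04  9.61708103e-01  2.74075187e-01]
 [-2.98466116e-04 -2.74075380e-01  9.61708166e-01]]
64.7
0 [ 0.5  -0.34  0.3 ] [[273.0, 189.0], [274.0, 172.0]] 0.604648658313239
0.05 [ 0.54520413 -0.36136789  0.3       ] [[273.0, 143.0], [274.0, 137.0]] 0.6540904332263265
0.1 [ 0.59040825 -0.38273579  0.3       ] [[272.0, 93.0], [274.0, 99.0]] 0.7036111068455407
0.15 [ 0.63561238 -0.40410368  0.3       ] [[272.0, 38.0], [273.0, 58.0]] 0.7531951171606268
0.2 [ 0.68081651 -0.42547157  0.3       ] [[272.0, -21.0], [273.0, 15.0]] 0.8028307289540018
-115.3
0 [ 0.5  -0.34  0.3 ] [[283.0, 190.0], [282.0, 173.0]] 0.604648658313239
0.05 [ 0.45479587 -0.31863211  0.3       ] [[283.0, 144.0], [282.0, 138.0]] 0.5553068567574116
0.1 [ 0.40959175 -0.29726421  0.3       ] [[284.0, 94.0], [282.0, 100.0]] 0.5060942701943908
0.15 [ 0.36438762 -0.27589632  0.3       ] [[284.0, 40.0], [282.0, 59.0]] 0.45705263973134386
0.2 [ 0.31918349 -0.25452843  0.3       ] [[284.0, -20.0], [283.0, 16.0]] 0.40824358004405426
```

Request:
arm_command(
  series=[
    [-0.01,0.03,-0.08,0,0,0],
    [-0.025,0.067,-0.158,0,0,0],
    [-0.025,0.067,-0.158,0,0,0],
    [-0.025,0.067,-0.158,0,0,0],
    [-0.025,0.067,-0.158,0,0,0],
  ],
  claw=1,
)

```text
time_s: 0.65
tcp_pos: [0.6096, -0.0399, 0.3295]
orientation: [1.0, -0.0, -0.001, -0.0]
wrist_force: [0.7, -0.4, -0.5]
grip_width: 0.0912
```

Run:
```python
from h import *
from plant import r
c=r.capture("wrist");o=r.observe();pickle.dump((c,o),open("cap1.pkl","wb"))
cv2.imwrite("pics/wrist1.png",c["frame"][:,:,::-1])
crop(c["frame"],190,20,140,60,5,"w1_cap.png")
crop(c["frame"],200,110,110,120,5,"w1_tray.png")
plan(o,(.5,-.345,.3),64.7)
```

```text
yaw now 0.02 tcp [609.5 -39.7 329.2] t 0.7
series [-0.1826, 0.5088, 0.0488] [-0.0017, 0.0017, -1.078]
```

View pics/wrist1.png

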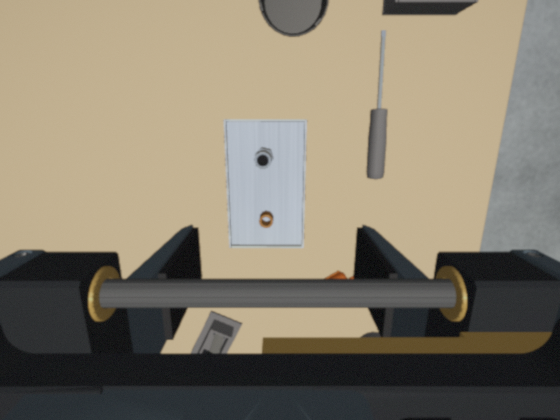

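Request:
arm_command(
  series=[
    [0,-0.08,0,0,0,0],
    [0,-0.16,0,0,0,0],
    [0,-0.24,0,0,0,0],
    [0,-0.25,0,0,0,0],
    [0,-0.25,0,0,0,0],
  ],
)

```text
time_s: 1.2
tcp_pos: [0.6094, 0.1116, 0.3293]
orientation: [1.0, 0.001, -0.001, 0.0]
wrist_force: [0.4, -0.8, 0.2]
grip_width: 0.0913
```

Run:
```python
from h import *
from plant import r
c=r.capture("wrist");o=r.observe();pickle.dump((c,o),open("cap2.pkl","wb"))
crop(c["frame"],240,60,110,110,5,"w2_cap.png")
c1,o1=pickle.load(open("cap1.pkl","rb"))
crop(c1["frame"],205,110,120,150,4,"w1_tray.png")
plan(o,(.5,-.345,.3),64.7)
```

```text
yaw now 0.09 tcp [609.6 110.3 329.5] t 1.25
series [-0.1838, 0.7584, 0.0499] [-0.0006, 0.0019, -1.0768]
```

View pics/w2_cap.png

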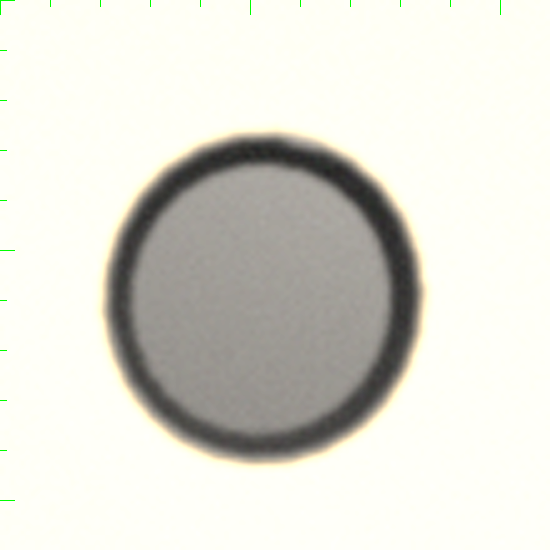

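View pics/w1_tray.png

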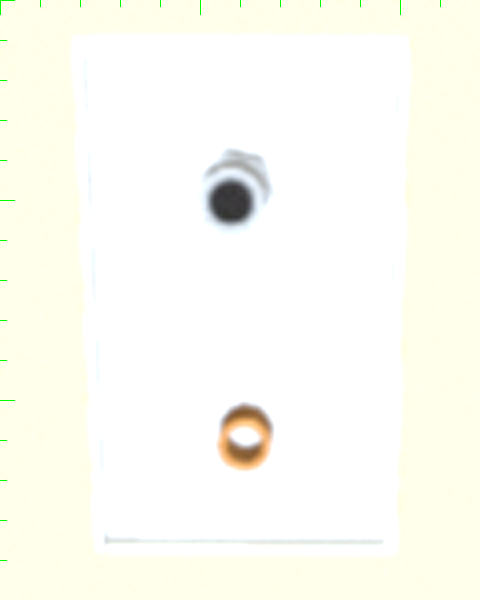

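Run:
```python
from h import *
c2,o2=pickle.load(open("cap2.pkl","rb"));c1,o1=pickle.load(open("cap1.pkl","rb"))
q=lambda n,c,p,z:print(n,(pix2plane(c,p,z)*1000).round(1))
q("floor",c2,(292.3,119.8),.004);q("rim",c2,(292.8,119.5),.022)
q("bushtop",c1,(266.2,220.2),.027);q("bushbot",c1,(266.2,217),.003)
q("sock",c1,(205+230/4,110+202/4),.057)
for p in [(72,36),(410,36),(398,555),(95,555)]: q("tray",c1,(205+p[0]/4,110+p[1]/4),.012)
img=c1["frame"][205:240,250:285]
big=cv2.resize(img[:,:,::-1],None,fx=16,fy=16,interpolation=cv2.INTER_CUBIC);cv2.imwrite("pics/w1_bush.png",big)
```

```text
floor [629.8 184.6   4. ]
rim [629.7 185.2  22. ]
bushtop [ 591.7 -113.7   27. ]
bushbot [ 590.8 -116.4    3. ]
sock [588.6 -19.1  57. ]
tray [530.4  34.3  12. ]
tray [651.8  34.4  12. ]
tray [ 652.4 -167.2   12. ]
tray [ 530.3 -167.3   12. ]
```

View pics/w1_bush.png

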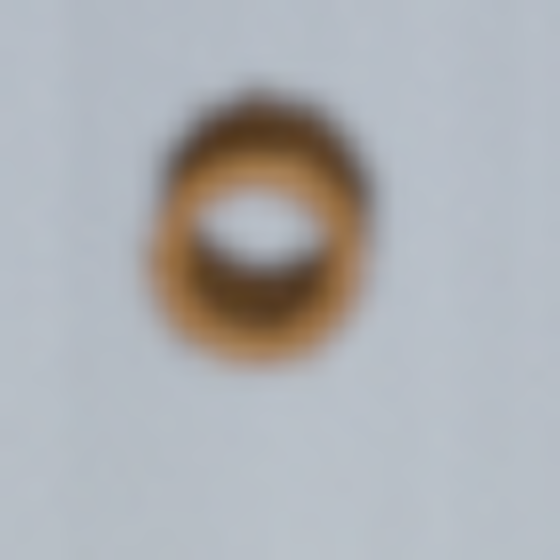

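Request:
arm_command(
  series=[
    [-0.04,0.083,0.01,0,0,-0.14],
    [-0.08,0.166,0.02,0,0,-0.28],
    [-0.12,0.249,0.03,0,0,-0.42],
    [-0.16,0.33,0.04,0,0,-0.56],
    [-0.18,0.41,0.05,0,0,-0.7],
  ],
)

```text
time_s: 1.75
tcp_pos: [0.515, -0.0977, 0.3054]
orientation: [0.943, 0.334, -0.0, -0.0]
wrist_force: [0.6, 0.0, 0.5]
grip_width: 0.0912
```

Run:
```python
from h import *
from plant import r
plan(r.observe(),(.5,-.345,.3),64.7)
```

```text
yaw now 38.97 tcp [515.  -97.7 305.4] t 1.75
series [-0.2787, 0.3048, 0.009] [-0.0006, 0.0006, -0.4289]
```

Request:
arm_command(
  series=[
    [-0.055,0.06,0,0,0,-0.1],
    [-0.11,0.12,0,0,0,-0.2],
    [-0.165,0.18,0,0,0,-0.3],
    [-0.22,0.24,0,0,0,-0.42],
    [-0.27,0.295,0.005,0,0,-0.43],
  ],
)

```text
time_s: 2.25
tcp_pos: [0.4997, -0.3382, 0.3027]
orientation: [0.845, 0.535, -0.0, 0.0]
wrist_force: [0.9, -0.2, 0.4]
grip_width: 0.0913
```

Request:
arm_command(
  series=[
    [0,0,0,0,0,0],
    [0,0,0,0,0,0],
    [0,0,0,0,0,0],
    [0,0,0,0,0,0],
    [0,0,0,0,0,0],
  ],
)

```text
time_s: 2.75
tcp_pos: [0.5013, -0.3338, 0.3031]
orientation: [0.845, 0.534, 0.0, 0.0]
wrist_force: [-0.5, -0.7, -0.6]
grip_width: 0.0914
```

Run:
```python
from h import *
from plant import r
c=r.capture("wrist");o=r.observe();pickle.dump((c,o),open("cap3.pkl","wb"))
cv2.imwrite("pics/wrist3.png",c["frame"][:,:,::-1])
x=np.round(proj(c,[[.497,-.345,.06]])).astype(int)[0];print(x)
crop(c["frame"],x[0]-55,max(0,x[1]-40),110,80,7,"w3.png");print(x[0]-55,max(0,x[1]-40))
plan(o,(.497,-.345,.2),64.7)
```

```text
[268 181]
213 141
yaw now 64.59 tcp [ 501.4 -333.9  303.1] t 2.8
series [-0.0199, 0.0013, 0.1718] [0.0002, 0.0001, -0.0019]
```

View pics/w3.png

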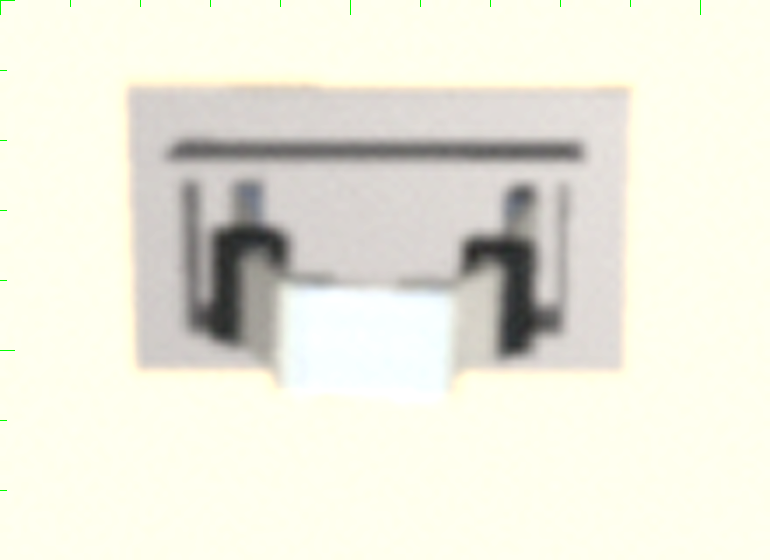

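View pics/wrist3.png

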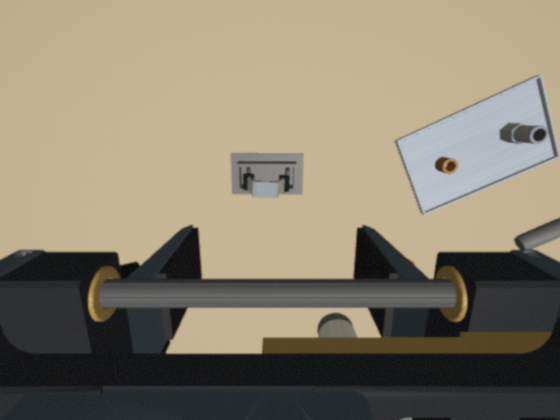

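The crown is at about (265,189), with the stand plate around it. The tongs look turned about 2° relative to the stand.

Run:
```python
from h import *
c,o=pickle.load(open("cap3.pkl","rb"))
g=lambda p:(213+p[0]/7,141+p[1]/7)
P=[pix2plane(c,g(p),.112)[:2]*1000 for p in [(282,284),(450,290),(447,395),(280,388)]]
print(np.round(P,1),np.mean(P,0))
v=(P[1]+P[2]-P[0]-P[3]);print("yaw crown",np.degrees(np.arctan2(v[1],v[0])))
B=[pix2plane(c,g(p),.004)[:2]*1000 for p in [(130,88),(628,88),(622,368),(138,368)]]
print(np.round(B,1),np.mean(B,0))
v=(B[1]+B[2]-B[0]-B[3]);print("yaw stand",np.degrees(np.arctan2(v[1],v[0])))
# rolls z=.07: top of rolls z=.077
L=[pix2plane(c,g(p),.073)[:2]*1000 for p in [(252,285),(500,295)]]
print("rolls",np.round(L,1),np.mean(L,0),np.degrees(np.arctan2(*(L[1]-L[0])[::-1])))
```

```text
[[ 481.8 -354. ]
 [ 494.  -330.4]
 [ 509.3 -338.2]
 [ 496.8 -361.8]] [ 495.46356081 -346.08859862]
yaw crown 62.34284214503881
[[ 448.7 -380.7]
 [ 492.  -289.4]
 [ 544.8 -314.4]
 [ 501.2 -406.4]] [ 496.64886093 -347.75378185]
yaw stand 64.62361672473722
rolls [[ 485.6 -365. ]
 [ 505.9 -326.3]] [ 495.72692004 -345.61806497] 62.27138843010782
```

Request:
arm_command(
  series=[
    [-0.01,0,0.05,0,0,0.02],
    [-0.02,-0.001,0.11,0,0,0.038],
    [-0.023,-0.001,0.16,0,0,0.038],
    [-0.023,-0.001,0.172,0,0,0.038],
    [-0.023,-0.001,0.172,0,0,0.038],
  ],
)

```text
time_s: 3.3
tcp_pos: [0.4947, -0.3463, 0.1993]
orientation: [0.856, 0.517, -0.0, -0.001]
wrist_force: [0.3, 0.9, -0.1]
grip_width: 0.0912
```

Run:
```python
from h import *
from plant import r
c=r.capture("wrist");o=r.observe();pickle.dump((c,o),open("cap4.pkl","wb"))
x=np.round(proj(c,[[.4955,-.346,.112]])).astype(int)[0];print(x)
crop(c["frame"],x[0]-70,x[1]-60,140,100,5,"w4.png");print(x[0]-70,x[1]-60)
plan(o,(.4955,-.346,.2),62.4)
```

```text
[278 220]
208 160
yaw now 62.28 tcp [ 495.2 -346.7  200.6] t 3.35
series [0.0012, -0.0002, 0.001] [0.0006, 0.0001, -0.002]
```

View pics/w4.png

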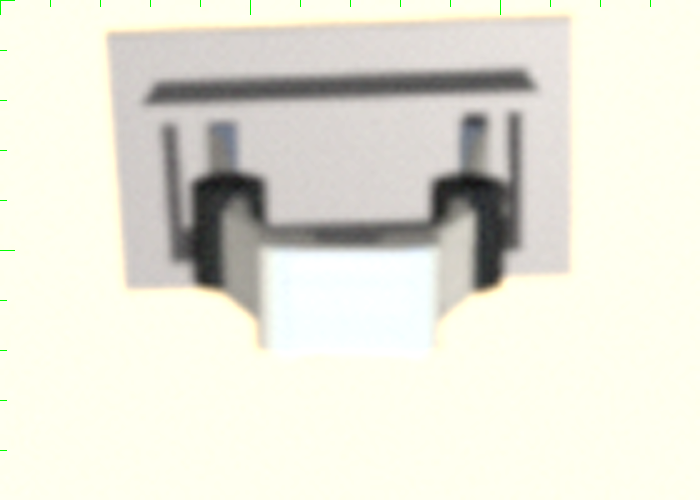

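The crown is centred at (278,220), exactly where predicted, and squared with the tool. Descending now.

Request:
arm_command(
  series=[
    [0.001,0,0.05,0,0,-0.001],
    [0.001,0,0.1,0,0,-0.001],
    [0.001,0,0.15,0,0,-0.001],
    [0.001,0,0.19,0,0,-0.001],
    [0.001,0,0.212,0,0,-0.001],
  ],
)

```text
time_s: 3.85
tcp_pos: [0.4956, -0.3464, 0.0724]
orientation: [0.856, 0.518, 0.0, 0.0]
wrist_force: [0.6, 0.3, 0.1]
grip_width: 0.0915
```

Request:
arm_command(
  series=[
    [0,0,0,0,0,0],
    [0,0,0,0,0,0],
    [0,0,0,0,0,0],
    [0,0,0,0,0,0],
    [0,0,0,0,0,0],
  ],
  claw=0.605,
  squeeze=20,
)

```text
time_s: 4.35
tcp_pos: [0.4954, -0.3465, 0.0733]
orientation: [0.856, 0.517, 0.0, 0.001]
wrist_force: [-0.2, 0.5, 3.7]
grip_width: 0.0559
```

Run:
```python
from h import *
from plant import r
c=r.capture("scene");o=r.observe()
crop(c["frame"],180,90,90,90,6,"s5.png")
c=r.capture("wrist");cv2.imwrite("pics/wrist5.png",c["frame"][:,:,::-1])
plan(o,(.4955,-.346,.073),62.4);print(o["grip_width"],o["wrist_force"])
```

```text
yaw now 62.31 tcp [ 495.4 -346.6   73.2] t 4.4
series [0.0009, -0.0003, 0.0003] [0.0012, 0.0003, -0.0015]
0.05560032623617909 [-1.03432585 -0.31390209  6.04854429]
```

View pics/s5.png

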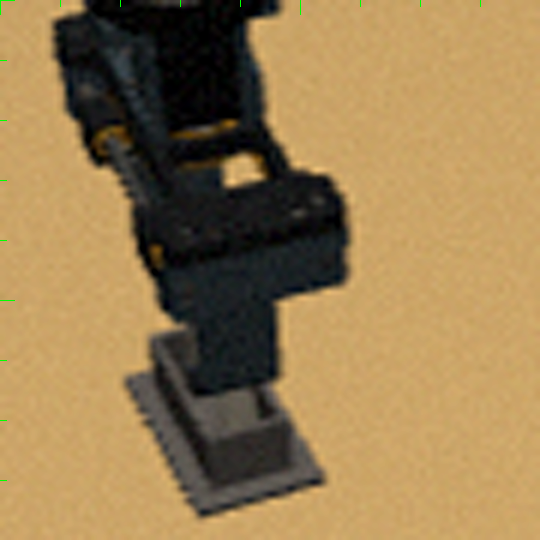

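View pics/wrist5.png

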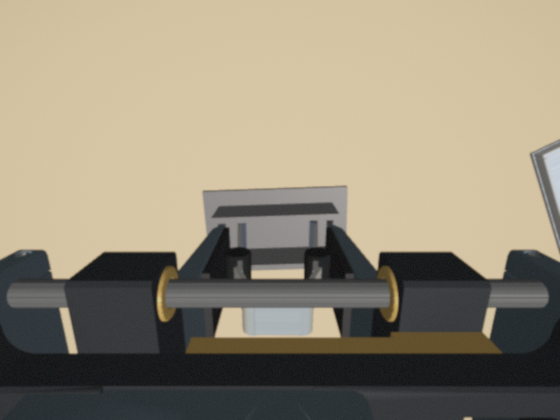

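Request:
arm_command(
  series=[
    [0,0,0,0,0,0],
    [0,0,-0.005,0,0,0],
    [0,0,-0.02,0,0,0],
    [0,0,-0.05,0,0,0],
    [0,0,-0.08,0,0,0],
  ],
  claw=0.598,
)

```text
time_s: 4.95
tcp_pos: [0.4948, -0.3461, 0.1213]
orientation: [0.856, 0.517, -0.0, -0.0]
wrist_force: [-0.0, -0.1, -0.3]
grip_width: 0.0546
```

Request:
arm_command(
  series=[
    [0,0,-0.05,0,0,0],
    [0,0,-0.1,0,0,0],
    [0,0,-0.14,0,0,0],
    [0,0,-0.14,0,0,0],
    [0,0,-0.14,0,0,0],
  ],
)

```text
time_s: 5.45
tcp_pos: [0.495, -0.3462, 0.2049]
orientation: [0.856, 0.517, 0.0, 0.0]
wrist_force: [-0.7, 0.3, -1.3]
grip_width: 0.0548
```

Run:
```python
from h import *
from plant import r
c=r.capture("scene");o=r.observe()
crop(c["frame"],180,60,90,110,5,"s6.png")
c=r.capture("side");crop(c["frame"],240,290,130,130,5,"q6.png")
c=r.capture("wrist");cv2.imwrite("pics/wrist6.png",c["frame"][:,:,::-1])
plan(o,(.5908,-.115,.2),0);print(o["grip_width"],o["wrist_force"])
```

```text
yaw now 62.31 tcp [ 494.7 -346.   204.1] t 5.5
series [0.4153, -0.037, 0.007] [-0.0006, 0.0002, 1.0386]
0.054459343216448186 [ 0.11923043  0.70209682 -1.25924128]
```

View pics/s6.png

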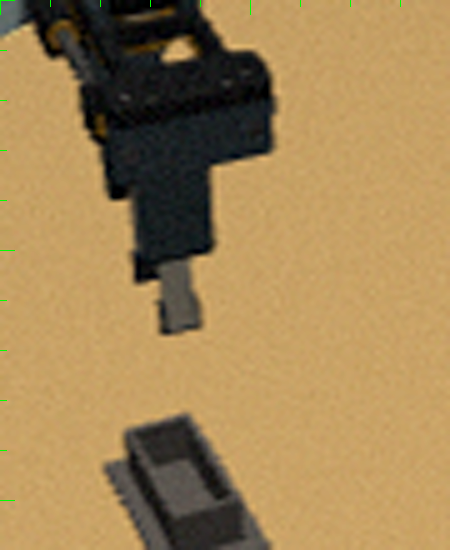

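View pics/q6.png

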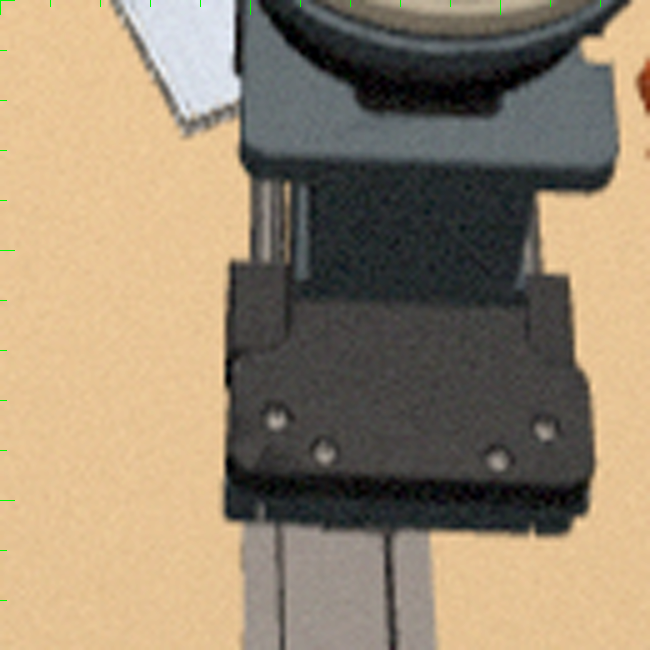

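View pics/wrist6.png

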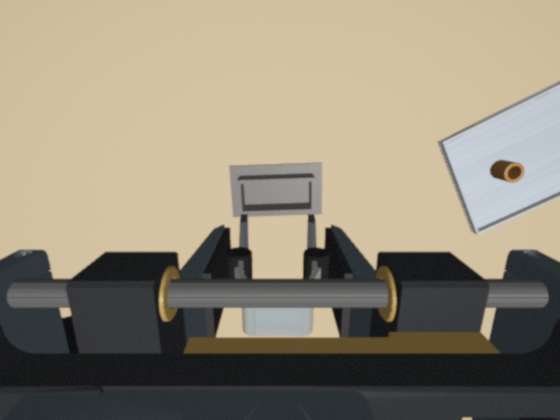

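Request:
arm_command(
  series=[
    [0.04,-0.004,0,0,0,0.12],
    [0.09,-0.008,0,0,0,0.25],
    [0.14,-0.012,0,0,0,0.38],
    [0.19,-0.016,0,0,0,0.51],
    [0.24,-0.02,0,0,0,0.64],
  ],
)

```text
time_s: 6.1
tcp_pos: [0.5513, -0.2118, 0.2035]
orientation: [0.979, 0.204, -0.001, -0.001]
wrist_force: [-0.2, -0.1, -1.0]
grip_width: 0.0544
```

Run:
```python
from h import *
from plant import r
plan(r.observe(),(.5908,-.115,.2),0)
```

```text
yaw now 23.58 tcp [ 551.3 -211.8  203.5] t 6.1
series [0.125, -0.1215, 0.0058] [-0.0011, 0.0013, 0.3931]
```

Request:
arm_command(
  series=[
    [0.04,-0.04,0.002,0,0,0.13],
    [0.08,-0.08,0.004,0,0,0.26],
    [0.11,-0.11,0.005,0,0,0.36],
    [0.125,-0.12,0.006,0,0,0.395],
    [0.125,-0.12,0.006,0,0,0.395],
  ],
)

```text
time_s: 6.6
tcp_pos: [0.5908, -0.1155, 0.1998]
orientation: [1.0, 0.003, -0.001, -0.0]
wrist_force: [0.3, -0.1, -0.1]
grip_width: 0.0549
```

Run:
```python
from h import *
from plant import r
c=r.capture("wrist");o=r.observe();pickle.dump((c,o),open("cap7.pkl","wb"))
cv2.imwrite("pics/wrist7.png",c["frame"][:,:,::-1])
c=r.capture("scene");pickle.dump(c,open("cap7s.pkl","wb"));crop(c["frame"],200,130,130,130,5,"s7.png")
q=r.capture("side");pickle.dump(q,open("cap7q.pkl","wb"));crop(q["frame"],220,180,130,130,5,"q7.png")
plan(o,(.5908,-.115,.2),0);print(o["grip_width"],o["wrist_force"])
```

```text
yaw now 0.34 tcp [ 590.4 -116.5  200. ] t 6.65
series [0.0006, -0.0025, -0.0] [-0.0003, 0.0014, 0.0057]
0.05442580711002437 [ 0.60494159  0.08133276 -0.37270596]
```

View pics/wrist7.png

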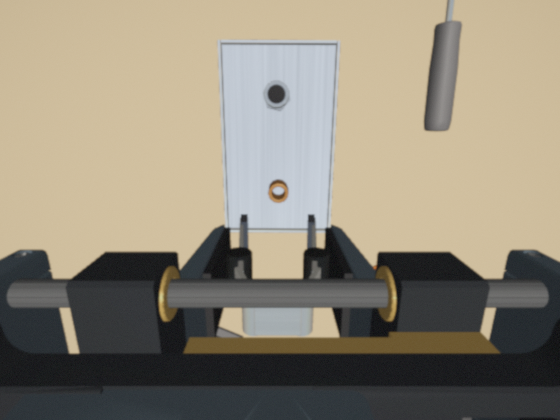

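View pics/s7.png

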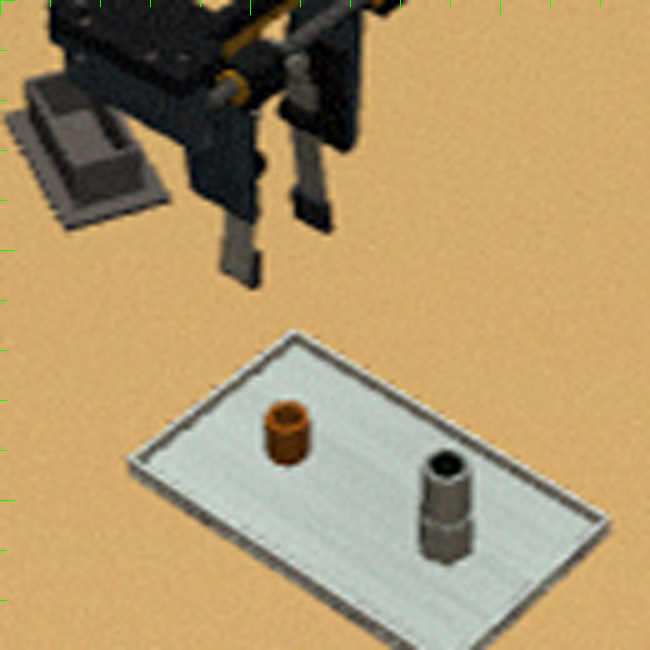

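View pics/q7.png

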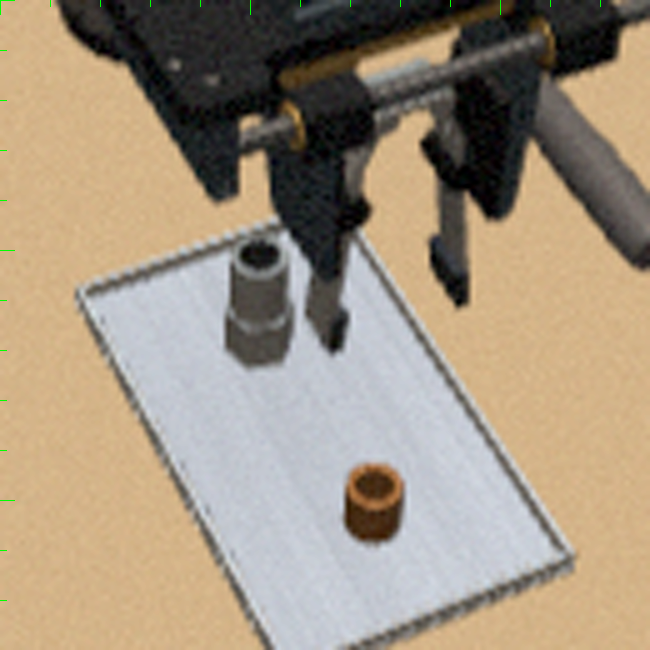

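Run:
```python
from h import *
c,o=pickle.load(open("cap7.pkl","rb"))
img=c["frame"][170:235,235:320]
cv2.imwrite("pics/w7b.png",cv2.resize(img[:,:,::-1],None,fx=9,fy=9,interpolation=cv2.INTER_CUBIC))
```

```text
(no output)
```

View pics/w7b.png

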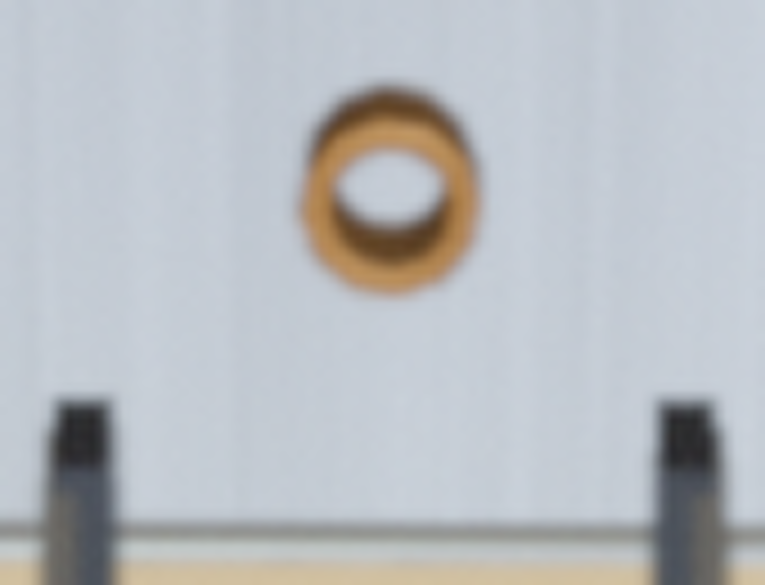

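Run:
```python
from h import *
c,o=pickle.load(open("cap7.pkl","rb"))
print(pix2plane(c,(278.4,192.9),.027)*1000)
print("bottom of bush",pix2plane(c,(235+391/9,170+(86+82)/9),.003)*1000)
zf=.2-.003-.066
for z in (zf,):
  for x in (55,112,660,715): print(pix2plane(c,(235+x/9,170+400/9),z)*1000)
T=o["tcp_pos"];print("pred front foot y",T[1]*1000+10,T*1000)
```

```text
[ 591.02702349 -115.40184106   27.        ]
bottom of bush [ 591.14499464 -116.25871907    3.        ]
[ 563.5122499 -106.6687021  131.       ]
[ 568.13037828 -106.6415344   131.        ]
[ 612.51863205 -106.38040544  131.        ]
[ 616.97259799 -106.35420347  131.        ]
pred front foot y -106.52256715934072 [ 590.43824667 -116.52256716  199.99237875]
```

Bushing centre is (591.0, -115.6) mm and the jaw midpoint (590.2, -116.5), so I need a 1 mm correction. Descending.

Request:
arm_command(
  series=[
    [0.001,-0.0015,0.05,0,0,0.004],
    [0.001,-0.0015,0.1,0,0,0.004],
    [0.001,-0.0015,0.15,0,0,0.004],
    [0.001,-0.0015,0.19,0,0,0.004],
    [0.001,-0.0015,0.207,0,0,0.004],
  ],
)

```text
time_s: 7.25
tcp_pos: [0.5898, -0.1167, 0.0745]
orientation: [1.0, -0.0, -0.002, -0.0]
wrist_force: [-0.6, -0.8, -0.7]
grip_width: 0.0547
```

Run:
```python
from h import *
from plant import r
c=r.capture("wrist");cv2.imwrite("pics/wrist8.png",c["frame"][150:350,180:380][:,:,::-1].repeat(3,0).repeat(3,1))
q=r.capture("side");crop(q["frame"],240,220,100,90,6,"q8.png")
o=r.observe();plan(o,(.5910,-.1156,.075),0);print(o["grip_width"],o["wrist_force"])
```

```text
yaw now -0.04 tcp [ 590.4 -116.5   75.6] t 7.35
series [0.001, -0.0015, 0.001] [-0.0006, 0.0022, -0.0007]
0.0549188002449662 [-0.56635299 -0.4071768  -1.37231184]
```

View pics/wrist8.png

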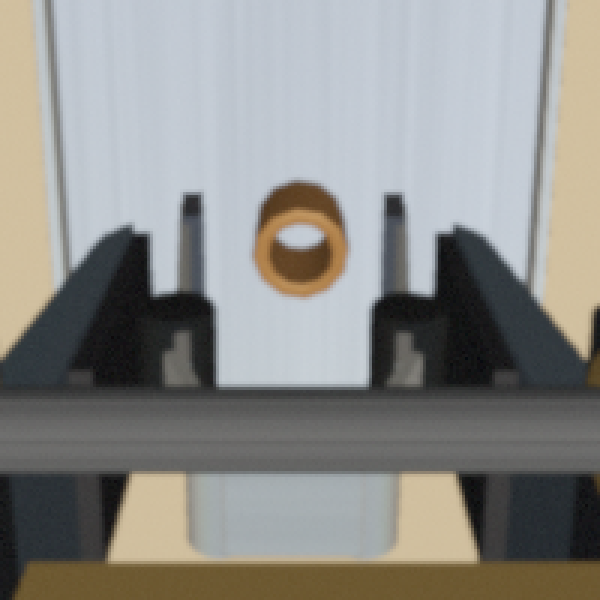

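View pics/q8.png

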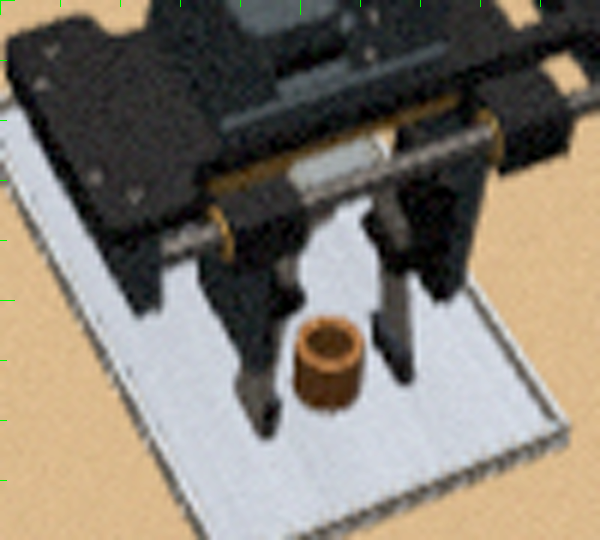

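Request:
arm_command(
  series=[
    [0.002,-0.0015,0,0,0,0],
    [0.002,-0.0015,0,0,0,0],
    [0.002,-0.0015,0,0,0,0],
    [0.002,-0.0015,0,0,0,0],
    [0.002,-0.0015,0,0,0,0],
  ],
)

```text
time_s: 7.85
tcp_pos: [0.5926, -0.1151, 0.0771]
orientation: [1.0, -0.0, 0.0, 0.0]
wrist_force: [-0.1, -0.2, -0.3]
grip_width: 0.0547
```

Request:
arm_command(
  series=[
    [0,0,0,0,0,0],
    [0,0,0,0,0,0],
    [0,0,0,0,0,0],
    [0,0,0,0,0,0],
    [0,0,0,0,0,0],
  ],
  claw=0.45,
  squeeze=25,
)

```text
time_s: 8.35
tcp_pos: [0.5925, -0.1152, 0.0767]
orientation: [1.0, -0.0, 0.0, 0.0]
wrist_force: [0.5, 0.2, 1.3]
grip_width: 0.0461
```

Run:
```python
from h import *
from plant import r
c=r.capture("wrist");cv2.imwrite("pics/wrist9.png",c["frame"][150:350,180:380][:,:,::-1].repeat(3,0).repeat(3,1))
q=r.capture("side");crop(q["frame"],240,220,100,90,6,"q9.png")
o=r.observe();plan(o,(.5910,-.1156,.075),0);print(o["grip_width"],o["wrist_force"])
```

```text
yaw now -0.03 tcp [ 592.5 -115.2   76.7] t 8.45
series [-0.0026, 0.0007, 0.0028] [0.0, -0.0001, -0.0005]
0.04574918273421653 [ 1.17603522 -0.49961317  1.78692931]
```

View pics/wrist9.png

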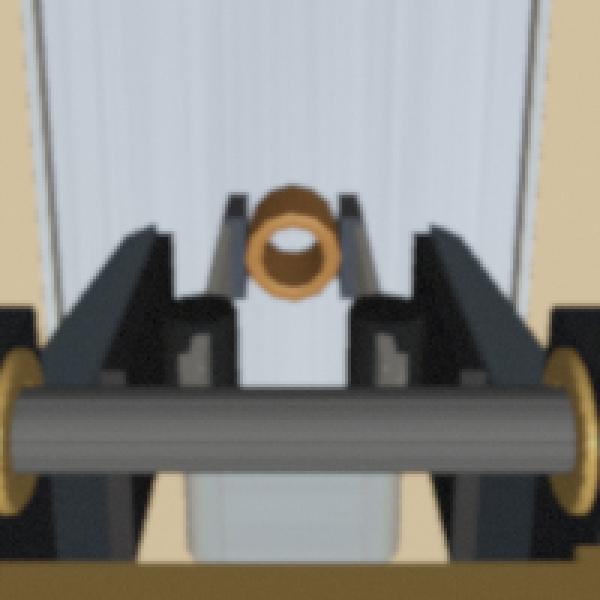

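View pics/q9.png

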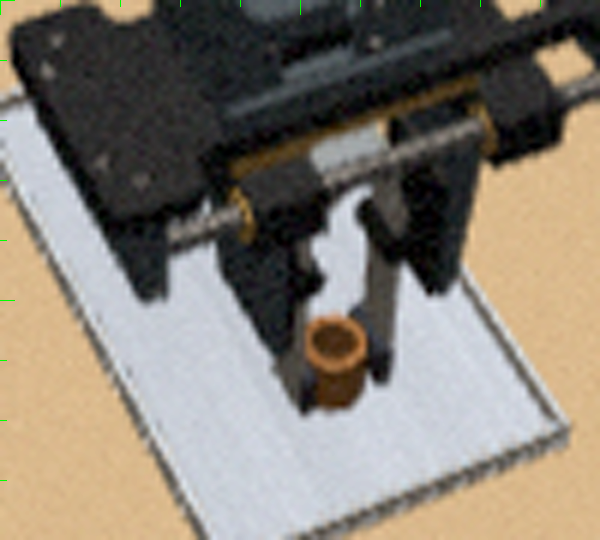

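Jaws are closed evenly on the bushing at 46 mm over the rolls. Lifting straight up.

Request:
arm_command(
  series=[
    [0,0,-0.01,0,0,0],
    [0,0,-0.04,0,0,0],
    [0,0,-0.08,0,0,0],
    [0,0,-0.12,0,0,0],
    [0,0,-0.16,0,0,0],
  ],
  squeeze=27,
)

```text
time_s: 8.95
tcp_pos: [0.5923, -0.1151, 0.1739]
orientation: [1.0, -0.0, -0.0, -0.0]
wrist_force: [0.5, -0.4, -2.1]
grip_width: 0.0457
```

Request:
arm_command(
  series=[
    [0.0,0,-0.02,0,0,0],
    [0,0,-0.02,0,0,0],
    [0,0,-0.02,0,0,0],
    [0,0,-0.02,0,0,0],
    [0,0,-0.02,0,0,0],
  ],
)

```text
time_s: 9.45
tcp_pos: [0.592, -0.115, 0.1835]
orientation: [1.0, -0.0, -0.001, -0.0]
wrist_force: [0.1, 0.6, -1.6]
grip_width: 0.0455
```

Run:
```python
from h import *
from plant import r
q=r.capture("side");crop(q["frame"],240,180,120,100,6,"q10.png")
o=r.observe();plan(o,(.6298,.185,.185),0);print(o["grip_width"],o["wrist_force"])
```

```text
yaw now -0.03 tcp [ 592.1 -115.   183.7] t 9.5
series [0.0625, -0.5001, -0.002] [-0.0004, 0.0013, -0.0005]
0.04563433059161349 [-0.17403324 -0.6155902  -1.23406272]
```

View pics/q10.png

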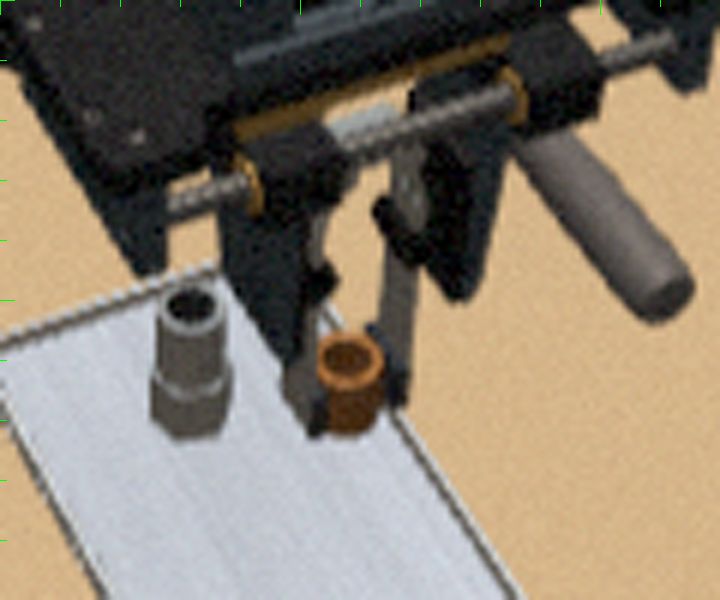

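Request:
arm_command(
  series=[
    [0.004,-0.03,0,0,0,0],
    [0.012,-0.09,0,0,0,0],
    [0.02,-0.16,0,0,0,0],
    [0.028,-0.23,0,0,0,0],
    [0.036,-0.3,0,0,0,0],
  ],
)

```text
time_s: 10.0
tcp_pos: [0.6139, 0.0674, 0.1844]
orientation: [1.0, -0.0, -0.0, -0.0]
wrist_force: [0.9, -0.3, -1.2]
grip_width: 0.0457
```

Request:
arm_command(
  series=[
    [0.008,-0.07,0,0,0,0],
    [0.016,-0.13,0,0,0,0],
    [0.022,-0.17,0,0,0,0],
    [0.026,-0.19,0,0,0,0],
    [0.0265,-0.2,0,0,0,0],
  ],
)

```text
time_s: 10.5
tcp_pos: [0.6299, 0.1863, 0.1843]
orientation: [1.0, 0.0, -0.0, 0.0]
wrist_force: [0.3, -0.3, -1.4]
grip_width: 0.0463
```

Request:
arm_command(
  series=[
    [0,0,0,0,0,0],
    [0,0,0,0,0,0],
    [0,0,0,0,0,0],
    [0,0,0,0,0,0],
    [0,0,0,0,0,0],
  ],
)

```text
time_s: 11.0
tcp_pos: [0.6302, 0.1843, 0.1848]
orientation: [1.0, -0.001, 0.0, 0.0]
wrist_force: [0.3, 0.2, -1.4]
grip_width: 0.0456
```

Run:
```python
from h import *
from plant import r
c=r.capture("wrist");cv2.imwrite("pics/wrist11.png",c["frame"][:,:,::-1])
pickle.dump((c,r.observe()),open("cap11.pkl","wb"))
q=r.capture("side");crop(q["frame"],200,100,120,110,6,"q11.png")
o=r.observe();plan(o,(.6298,.185,.185),0);print(o["grip_width"],o["wrist_force"])
```

```text
yaw now -0.05 tcp [630.2 184.5 184.7] t 11.1
series [-0.0006, -0.0008, -0.0005] [0.0, 0.0, -0.0008]
0.045760747067627616 [-0.03125195  0.29941617 -1.43894637]
```

View pics/wrist11.png

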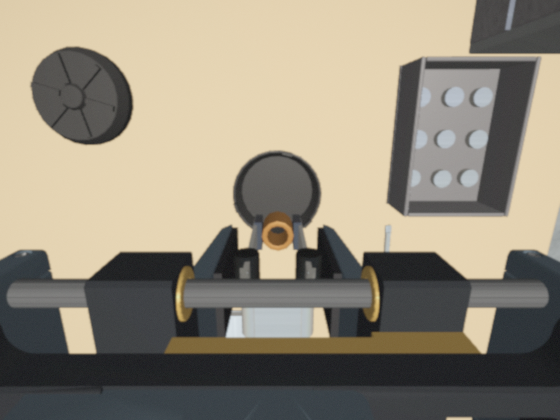

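View pics/q11.png

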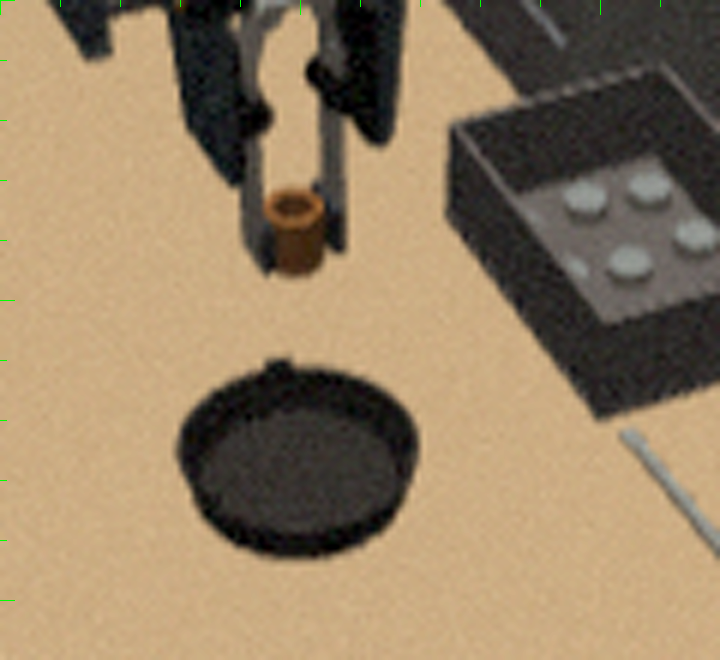

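Request:
arm_command(
  series=[
    [-0.0005,-0.0008,0.03,0,0,0],
    [-0.0005,-0.0008,0.08,0,0,0],
    [-0.0005,-0.0008,0.13,0,0,0],
    [-0.0005,-0.0008,0.155,0,0,0],
    [-0.0005,-0.0008,0.165,0,0,0],
  ],
)

```text
time_s: 11.6
tcp_pos: [0.6292, 0.1851, 0.0843]
orientation: [1.0, -0.0, -0.001, 0.0]
wrist_force: [0.8, 1.4, -0.8]
grip_width: 0.0457
```

Request:
arm_command(
  series=[
    [0,0,0,0,0,0],
    [0,0,0,0,0,0],
    [0,0,0.001,0,0,0],
    [0,0,0.002,0,0,0],
    [0,0,0.003,0,0,0],
  ],
)

```text
time_s: 12.1
tcp_pos: [0.6301, 0.1854, 0.0844]
orientation: [1.0, -0.0, 0.0, -0.0]
wrist_force: [-0.3, -0.1, -0.7]
grip_width: 0.0456
```

Run:
```python
from h import *
from plant import r
c=r.capture("wrist");cv2.imwrite("pics/wrist12.png",c["frame"][150:350,180:380][:,:,::-1].repeat(3,0).repeat(3,1))
q=r.capture("side");crop(q["frame"],210,130,80,80,7,"q12.png")
o=r.observe();plan(o,(.6298,.185,.0777),0);print(o["grip_width"],o["wrist_force"])
```

```text
yaw now -0.03 tcp [629.9 185.3  84. ] t 12.2
series [-0.0001, 0.0005, 0.0105] [-0.0, -0.0002, -0.0005]
0.045864350218706815 [ 0.53072515 -0.4271673  -1.5488273 ]
```

View pics/wrist12.png

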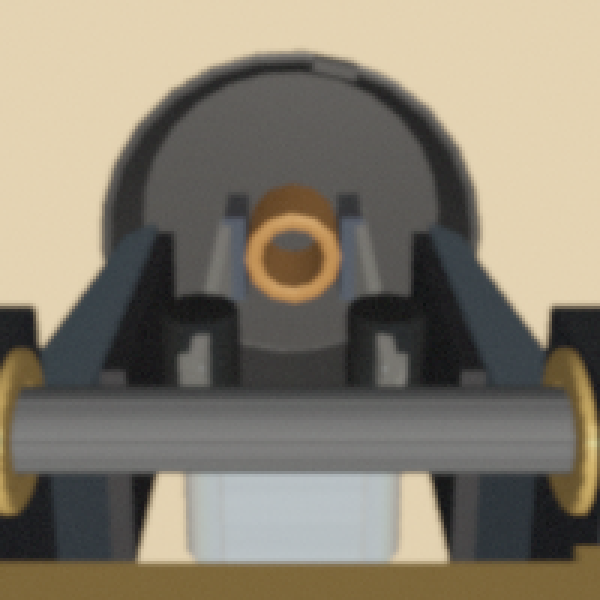

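View pics/q12.png

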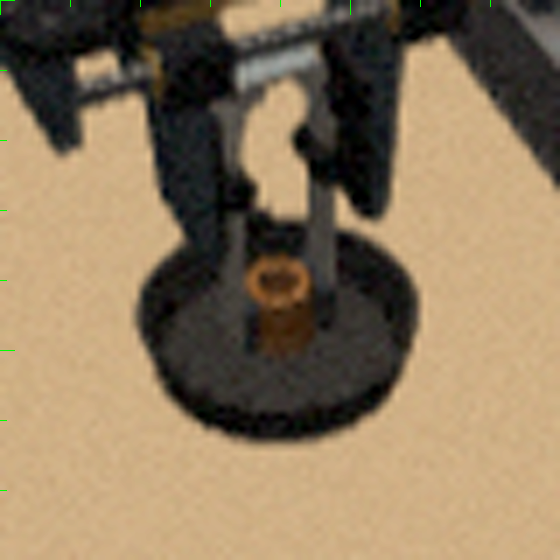

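Request:
arm_command(
  series=[
    [0,0,0.002,0,0,0],
    [0,0,0.004,0,0,0],
    [0,0,0.006,0,0,0],
    [0,0,0.008,0,0,0],
    [0,0,0.008,0,0,0],
  ],
)

```text
time_s: 12.7
tcp_pos: [0.6297, 0.1853, 0.0788]
orientation: [1.0, -0.0, -0.0, 0.0]
wrist_force: [-0.6, -0.2, -0.7]
grip_width: 0.0457
```

Request:
arm_command(
  series=[
    [0,0,0.001,0,0,0],
    [0,0,0.001,0,0,0],
    [0,0,0.002,0,0,0],
    [0,0,0.002,0,0,0],
    [0,0,0.002,0,0,0],
  ],
)

```text
time_s: 13.2
tcp_pos: [0.6298, 0.1853, 0.0779]
orientation: [1.0, -0.0, 0.0, 0.0]
wrist_force: [0.4, 0.1, -2.3]
grip_width: 0.0456
```

Request:
arm_command(
  series=[
    [0,0,0.001,0,0,0],
    [0,0,0.001,0,0,0],
    [0,0,0.001,0,0,0],
    [0,0,0.001,0,0,0],
    [0,0,0.001,0,0,0],
  ],
)

```text
time_s: 13.7
tcp_pos: [0.63, 0.1854, 0.0776]
orientation: [1.0, -0.0, 0.0, -0.0]
wrist_force: [-0.8, 0.4, 6.5]
grip_width: 0.0458
```

Run:
```python
from h import *
from plant import r
f=[]
q=r.capture("side");crop(q["frame"],210,130,80,80,7,"q13.png")
for _ in range(3):
    o=r.observe();f.append(o["wrist_force"][2]);r.capture("scene")
print(f);plan(o,(.6298,.185,.0777),0)
```

```text
[np.float64(5.381057042381658), np.float64(5.361177642176192), np.float64(5.436431705432246)]
yaw now -0.03 tcp [630.  185.4  77.6] t 13.85
series [-0.0003, 0.0006, -0.0002] [-0.0001, -0.0004, -0.0004]
```

View pics/q13.png

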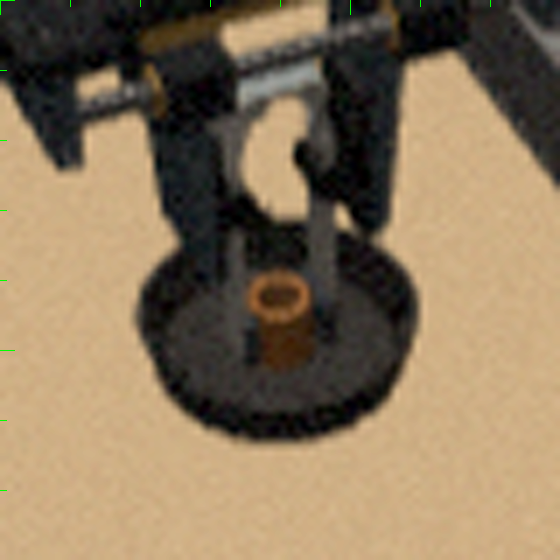

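Contact at about 7 N, at the predicted height. Opening the tongs back to 55 mm.

Request:
arm_command(
  series=[
    [0,0,0,0,0,0],
    [0,0,0,0,0,0],
    [0,0,0,0,0,0],
    [0,0,0,0,0,0],
    [0,0,0,0,0,0],
  ],
  claw=0.6,
  squeeze=20,
)

```text
time_s: 14.4
tcp_pos: [0.6298, 0.1853, 0.0772]
orientation: [1.0, -0.0, -0.0, 0.0]
wrist_force: [-0.5, -0.5, -0.7]
grip_width: 0.0546
```

Run:
```python
from h import *
from plant import r
c=r.capture("wrist");cv2.imwrite("pics/wrist14.png",c["frame"][150:350,180:380][:,:,::-1].repeat(3,0).repeat(3,1))
o=r.observe();plan(o,(.6298,.185,.0777),0);print(o["grip_width"],o["wrist_force"])
```

```text
yaw now -0.03 tcp [629.8 185.3  77.2] t 14.45
series [-0.0001, 0.0006, -0.0008] [-0.0, 0.0, -0.0005]
0.05447138841626846 [ 0.07169514  0.24611556 -1.6590419 ]
```

View pics/wrist14.png

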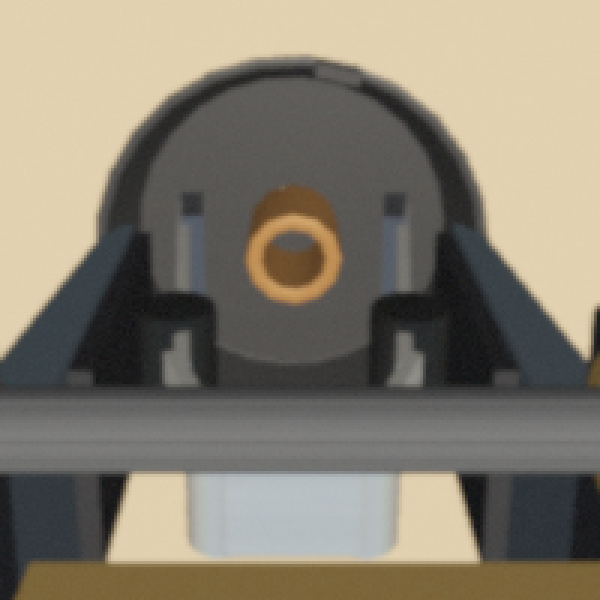

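The bushing stands free, centred between the open jaws. Retreating straight up.

Request:
arm_command(
  series=[
    [0,0,-0.02,0,0,0],
    [0,0,-0.07,0,0,0],
    [0,0,-0.13,0,0,0],
    [0,0,-0.19,0,0,0],
    [0,0,-0.22,0,0,0],
  ],
)

```text
time_s: 14.95
tcp_pos: [0.6309, 0.1856, 0.2137]
orientation: [1.0, -0.0, 0.002, -0.0]
wrist_force: [0.3, -0.1, -0.8]
grip_width: 0.0547
```

Run:
```python
from h import *
from plant import r
q=r.capture("side");crop(q["frame"],200,100,120,110,6,"q15.png")
o=r.observe();plan(o,(.495,-.3462,.2045),62.4);print(o["grip_width"],o["wrist_force"])
```

```text
yaw now -0.03 tcp [631.6 185.7 215.6] t 15.0
series [-0.2275, 0.8867, 0.0157] [0.0024, -0.0067, -1.0404]
0.054727982290676574 [1.57971965 0.9230897  2.35168588]
```

View pics/q15.png

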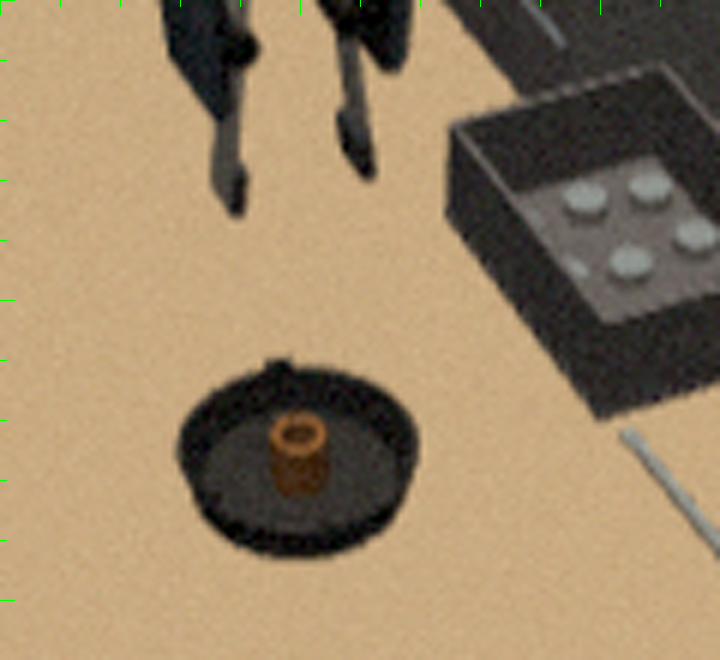

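Request:
arm_command(
  series=[
    [-0.01,0.04,0,0,0,-0.06],
    [-0.03,0.11,0,0,0,-0.17],
    [-0.05,0.18,0,0,0,-0.28],
    [-0.07,0.25,0,0,0,-0.39],
    [-0.09,0.33,0,0,0,-0.5],
  ],
)

```text
time_s: 15.5
tcp_pos: [0.575, -0.0137, 0.2098]
orientation: [0.965, 0.261, 0.0, 0.0]
wrist_force: [0.3, -0.9, -1.2]
grip_width: 0.0546
```

Run:
```python
from h import *
from plant import r
o=r.observe();plan(o,(.495,-.3462,.2045),62.4)
```

```text
yaw now 30.30 tcp [575.  -13.7 209.8] t 15.5
series [-0.3947, 0.4112, 0.0088] [0.0004, -0.0004, -0.5351]
```

Request:
arm_command(
  series=[
    [-0.055,0.055,0,0,0,-0.1],
    [-0.11,0.11,0,0,0,-0.2],
    [-0.16,0.17,0.002,0,0,-0.3],
    [-0.22,0.23,0.004,0,0,-0.4],
    [-0.27,0.28,0.005,0,0,-0.5],
  ],
)

```text
time_s: 16.0
tcp_pos: [0.5184, -0.2413, 0.2068]
orientation: [0.865, 0.501, 0.0, 0.0]
wrist_force: [0.7, -0.3, -0.9]
grip_width: 0.0544
```

Run:
```python
from h import *
from plant import r
o=r.observe();plan(o,(.495,-.3462,.2045),62.4)
```

```text
yaw now 60.20 tcp [ 518.4 -241.3  206.8] t 16.0
series [-0.1711, 0.053, 0.0038] [0.0006, 0.0001, -0.0367]
```

Request:
arm_command(
  series=[
    [-0.06,0.018,0.001,0,0,-0.02],
    [-0.11,0.034,0.002,0,0,-0.03],
    [-0.15,0.046,0.003,0,0,-0.037],
    [-0.168,0.052,0.004,0,0,-0.037],
    [-0.171,0.053,0.004,0,0,-0.037],
  ],
)

```text
time_s: 16.5
tcp_pos: [0.4952, -0.3447, 0.204]
orientation: [0.857, 0.516, 0.0, 0.0]
wrist_force: [0.6, 0.6, -0.3]
grip_width: 0.0543
```

Request:
arm_command(
  series=[
    [0,0,0,0,0,0],
    [0,0,0,0,0,0],
    [0,0,0,0,0,0],
    [0,0,0,0,0,0],
    [0,0,0,0,0,0],
  ],
)

```text
time_s: 17.0
tcp_pos: [0.4957, -0.3434, 0.2039]
orientation: [0.856, 0.517, -0.0, -0.0]
wrist_force: [-0.6, -0.3, -0.0]
grip_width: 0.055
```

Run:
```python
from h import *
from plant import r
o=r.observe();plan(o,(.4955,-.3465,.2045),62.4)
c=r.capture("wrist");cv2.imwrite("pics/wrist16.png",c["frame"][:,:,::-1])
c=r.capture("scene");crop(c["frame"],180,60,90,110,5,"s16.png")
o=r.observe();plan(o,(.4955,-.3465,.2045),62.4)
```

```text
yaw now 62.23 tcp [ 495.7 -343.4  203.9] t 17.0
series [-0.0047, 0.0021, -0.001] [-0.0, 0.0, -0.0029]
yaw now 62.21 tcp [ 495.6 -343.7  203.9] t 17.1
series [-0.0043, 0.002, -0.001] [0.0, 0.0, -0.0032]
```

View pics/wrist16.png

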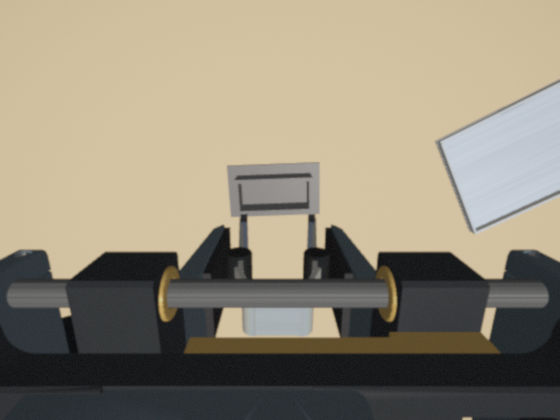

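View pics/s16.png

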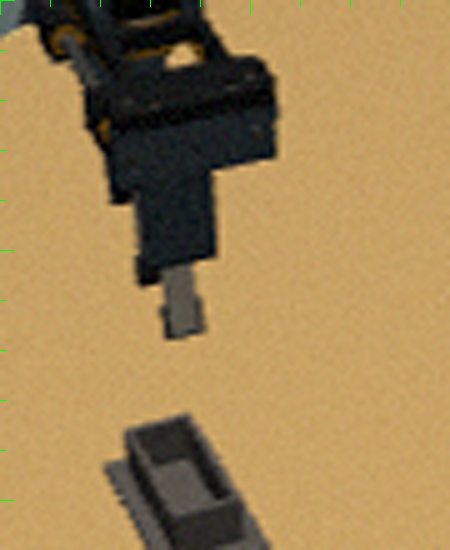

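Request:
arm_command(
  series=[
    [-0.0045,0.002,0.02,0,0,-0.015],
    [-0.0045,0.002,0.06,0,0,-0.015],
    [-0.0045,0.002,0.09,0,0,-0.015],
    [-0.0045,0.002,0.11,0,0,-0.015],
    [-0.0045,0.002,0.12,0,0,-0.015],
  ],
)

```text
time_s: 17.6
tcp_pos: [0.4949, -0.3466, 0.1303]
orientation: [0.852, 0.523, -0.0, -0.001]
wrist_force: [-0.3, -0.1, -0.2]
grip_width: 0.055
```

Run:
```python
from h import *
from plant import r
o=r.observe();plan(o,(.4955,-.3465,.075),63);print(o["wrist_force"])
c=r.capture("wrist");cv2.imwrite("pics/wrist17.png",c["frame"][150:350,180:380][:,:,::-1].repeat(3,0).repeat(3,1))
```

```text
yaw now 63.11 tcp [ 494.9 -346.6  130.3] t 17.6
series [0.0006, 0.0011, 0.0922] [-0.0017, -0.0004, 0.0018]
[-0.32793144 -0.05821764 -0.20278671]
```

View pics/wrist17.png

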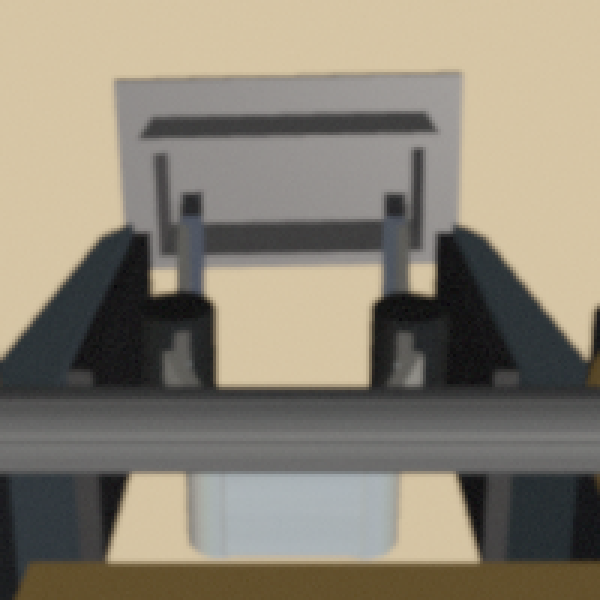

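Request:
arm_command(
  series=[
    [0,0.001,0.02,0,0,0],
    [0,0.001,0.045,0,0,0],
    [0,0.001,0.068,0,0,0],
    [0,0.001,0.082,0,0,0],
    [0,0.001,0.09,0,0,0],
  ],
)

```text
time_s: 18.15
tcp_pos: [0.4957, -0.3469, 0.077]
orientation: [0.852, 0.523, -0.0, -0.0]
wrist_force: [0.3, 0.3, -0.2]
grip_width: 0.0548
```

Request:
arm_command(
  series=[
    [0,0,0,0,0,0],
    [0,0,0.001,0,0,0],
    [0,0,0.001,0,0,0],
    [0,0,0.002,0,0,0],
    [0,0,0.002,0,0,0],
  ],
)

```text
time_s: 18.65
tcp_pos: [0.496, -0.3472, 0.0769]
orientation: [0.852, 0.523, 0.0, 0.0]
wrist_force: [-0.9, 0.4, -0.6]
grip_width: 0.0547
```

Run:
```python
from h import *
from plant import r
o=r.observe();plan(o,(.4955,-.3465,.073),63);print(o["wrist_force"])
c=r.capture("wrist");cv2.imwrite("pics/wrist18.png",c["frame"][150:350,180:380][:,:,::-1].repeat(3,0).repeat(3,1))
```

```text
yaw now 63.09 tcp [ 496.  -347.2   76.9] t 18.65
series [0.0006, -0.0012, 0.0065] [0.0004, 0.0001, 0.0016]
[-0.87952087  0.3783897  -0.62695947]
```

View pics/wrist18.png

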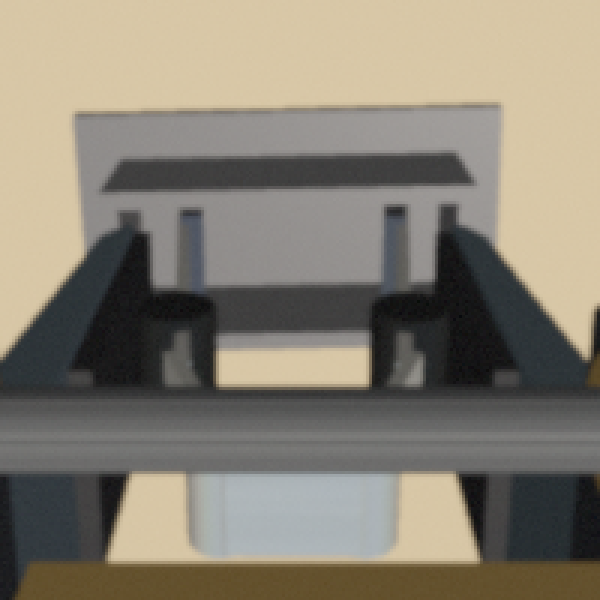

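Both feet are inside the well, about 3 mm above the floor. I'll lower them to contact.

Request:
arm_command(
  series=[
    [0,-0.001,0.002,0,0,0],
    [0,-0.001,0.003,0,0,0],
    [0,-0.001,0.005,0,0,0],
    [0,-0.001,0.005,0,0,0],
    [0,-0.001,0.005,0,0,0],
  ],
)

```text
time_s: 19.2
tcp_pos: [0.4953, -0.3468, 0.0736]
orientation: [0.852, 0.523, -0.0, -0.0]
wrist_force: [-0.2, -0.3, -0.8]
grip_width: 0.0544
```

Request:
arm_command(
  series=[
    [0,0,0.001,0,0,0],
    [0,0,0.001,0,0,0],
    [0,0,0.001,0,0,0],
    [0,0,0.001,0,0,0],
    [0,0,0.001,0,0,0],
  ],
)

```text
time_s: 19.7
tcp_pos: [0.4954, -0.3469, 0.0732]
orientation: [0.852, 0.523, 0.0, 0.0]
wrist_force: [0.0, 1.0, 3.6]
grip_width: 0.0545
```

Request:
arm_command(
  series=[
    [0,0,0,0,0,0],
    [0,0,0,0,0,0],
    [0,0,0,0,0,0],
    [0,0,0,0,0,0],
    [0,0,0,0,0,0],
  ],
  claw=0.66,
)

```text
time_s: 20.2
tcp_pos: [0.4953, -0.3468, 0.073]
orientation: [0.852, 0.523, -0.0, -0.0]
wrist_force: [0.3, 0.2, 0.5]
grip_width: 0.0604
```

Request:
arm_command(
  series=[
    [0,0,0,0,0,0],
    [0,0,0,0,0,0],
    [0,0,0,0,0,0],
    [0,0,0,0,0,0],
    [0,0,0,0,0,0],
  ],
  claw=1,
)

```text
time_s: 20.7
tcp_pos: [0.4953, -0.3468, 0.073]
orientation: [0.852, 0.523, -0.0, -0.0]
wrist_force: [-0.9, -0.2, 0.2]
grip_width: 0.0911
```

Run:
```python
from h import *
from plant import r
o=r.observe();plan(o,(.4955,-.3465,.22),63);print(o["wrist_force"],o["grip_width"])
c=r.capture("wrist");cv2.imwrite("pics/wrist19.png",c["frame"][:,:,::-1])
```

```text
yaw now 63.09 tcp [ 495.3 -346.8   73. ] t 20.7
series [0.0006, 0.0, -0.2449] [-0.0001, -0.0, 0.0015]
[-0.86815837 -0.19157355  0.17955713] 0.09105467418658326
```

View pics/wrist19.png

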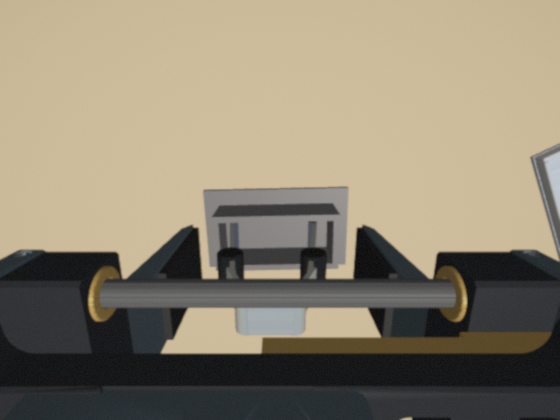

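Released: the rolls (218–327 px) are clear of both fingers (200 and 356 px). Rising.

Request:
arm_command(
  series=[
    [0,0,-0.02,0,0,0],
    [0,0,-0.07,0,0,0],
    [0,0,-0.14,0,0,0],
    [0,0,-0.21,0,0,0],
    [0,0,-0.28,0,0,0],
  ],
)

```text
time_s: 21.25
tcp_pos: [0.4951, -0.3466, 0.2437]
orientation: [0.852, 0.523, 0.0, 0.0]
wrist_force: [0.3, -0.2, 0.9]
grip_width: 0.0914
```

Request:
arm_command(
  series=[
    [0,-0.03,-0.05,0,0,0],
    [0,-0.08,-0.06,0,0,0],
    [0,-0.12,-0.06,0,0,0],
    [0,-0.15,-0.06,0,0,0],
    [0,-0.15,-0.06,0,0,0],
  ],
)

```text
time_s: 21.75
tcp_pos: [0.4134, -0.305, 0.2782]
orientation: [0.852, 0.523, -0.0, 0.0]
wrist_force: [0.4, 0.9, -0.2]
grip_width: 0.0913
```

Request:
arm_command(
  series=[
    [0,0,0,0,0,0],
    [0,0,0,0,0,0],
    [0,0,0,0,0,0],
    [0,0,0,0,0,0],
    [0,0,0,0,0,0],
  ],
)

```text
time_s: 22.25
tcp_pos: [0.4153, -0.3062, 0.2769]
orientation: [0.852, 0.523, -0.0, -0.0]
wrist_force: [0.9, -0.3, 1.0]
grip_width: 0.0909
```

Run:
```python
from h import *
from plant import r
d0=pickle.load(open("cap0.pkl","rb"))
o=r.observe();print(o["tcp_pos"],o["qvel"].round(3),o["wrist_force"])
c=r.capture("scene");cv2.imwrite("pics/scene20.png",c["frame"][:,:,::-1])
crop(c["frame"],185,105,70,75,8,"s20.png")
q=r.capture("side");cv2.imwrite("pics/side20.png",q["frame"][:,:,::-1])
```

```text
[ 0.41528992 -0.30617426  0.27687204] [ 0.    -0.003  0.004  0.    -0.    -0.001] [ 0.87427375 -0.30599473  1.02086568]
```

View pics/scene20.png

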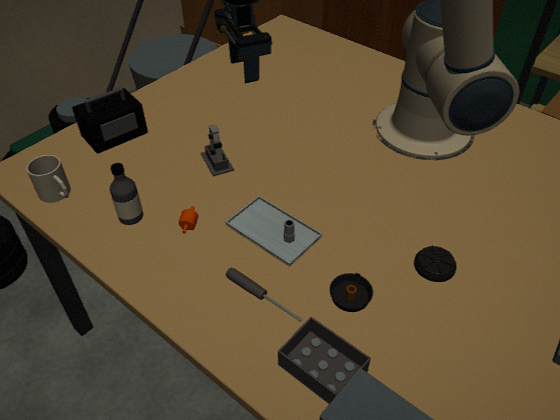

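View pics/s20.png

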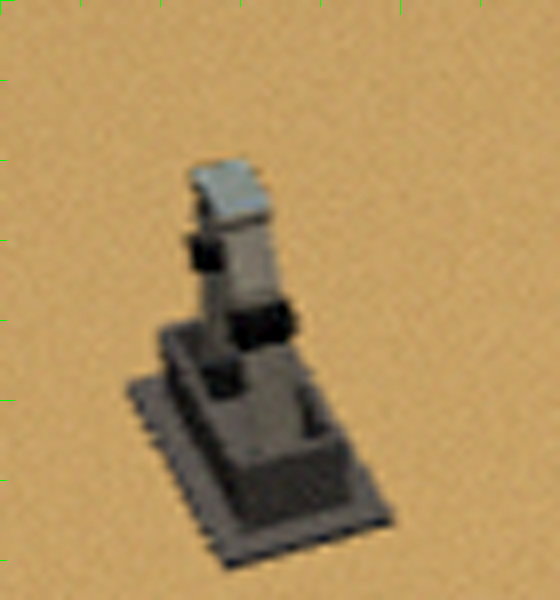

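View pics/side20.png

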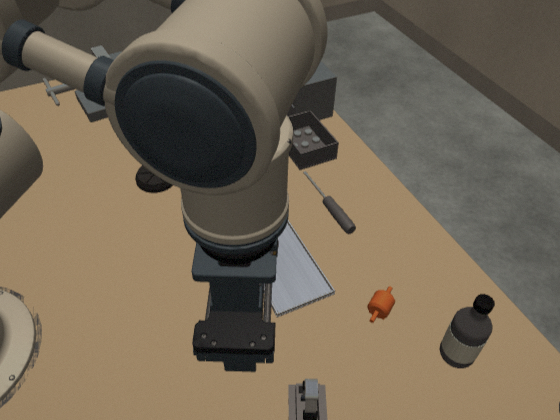

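The tongs stand upright in the well at (215,150), and the bushing stands in the cap at (351,291). The bystanders sit at the same pixels as in the first picture, so I'm handing in.

Run:
```python
from plant import r
print(r.job_done()); print(r.observe()["time_s"])
```

```text
the job is handed in; nothing more can be done
None
the job is handed in; nothing more can be done
```

The bushing is standing upright in the hollow-up wheel cap and the tongs are back upright in their stand. I handed the job in at about 22.4 s of the 59 s allowed, and no verdict came back.

- **Handling:** the gripper only ever held the tongs. They were carried squeezed to 55 mm, closed on the bushing at about 46 mm with 25 N, and lifted with 27 N. The bushing was lowered until it touched the cap floor with about 7 N, then released.
- **Return:** I lowered the tongs into the well until they touched its floor with about 4 N, opened the gripper fully and moved clear.
- **Last checks:** after I moved clear, the overall picture showed the bushing standing near the middle of the cap and the tongs upright in the well. The tray, both caps, the socket, filter and driver were at the same places as at the start. The arm was still and touching nothing.
- **Limits of the checks:** the side camera's view of the bushing was blocked by the arm in the last picture. It did show the bushing upright and centred just after release.

No check failed. Early on, the scene and side cameras disagreed by up to 9 mm along y, so I used close wrist-camera views for all the positions that mattered.

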